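Rack the stick lanterns battery end down

ROBOT

A 7-joint arm with a two-finger parallel gripper is mounted at the origin on the work surface. World frame = base frame: x ahead of the robot, y to its left, z up, the work surface at z = 0. Lengths are in m, angles in rad, forces in N, time in s.
With the tool pointing down it reaches from about 0.425 to 0.925 m from the base axis. Payload 6.8 kg.
Tool frame: the origin (TCP) lies between the finger pads; the fingertips stand 22 mm ahead of it and the grasp point (between the pads) lies 3 mm ahead of it; z points along the fingers, y is the direction in which the jaws open and shut (so a half turn about z gives the same grasp; the last joint's range is limited). The gripper opens to 85 mm and grips with 20 to 120 N. Pads are 22 mm wide; open, the fingers measure 114 mm over their backs; the gripper's body (76 mm by 85 mm) begins 54 mm behind the grasp point. The pads swing forward as they close: fully open they stand 13 mm farther back than shut.
Start: joints at [-1.218, 0.477, 0.022, 1.555, -0.011, 1.109, -0.083], TCP at [0.3, 0.605, 0.253] pointing down, gripper open.
Joint ranges: [-2.96, 2.96], [-0.34, 2.1], [-1.41, 1.46], [0.24, 2.44], [-1.37, 4.51], [0.17, 1.92], [-2.96, 2.96]. Speed limits (rad/s): [2.39, 2.39, 3.14, 3.14, 3.14, 3.14, 3.14].

INTERFACE

Orientations are given as a unit quaternion [w, x, y, z].
In Python, from station import bot gives the robot as it stands. The module is installed in compiled form; this text tells all that it offers.
- The arm moves only by the tool drive_tool, never from a script. Its argument "series" is one flat list of numbers, 7 for each row, row after row: the opening, from -1 (shut) to 1 (fully open), then the shift along the tool's x, y, z in mm, then the turn, a rotation vector about the tool's x, y, z in rad. In form: [jaw, x, y, z, wx, wy, wz, jaw, x, y, z, wx, wy, wz, ...]. A call has 1 to 12 rows; each row shifts and turns the commanded pose from where the row before left it, along the tool's axes as they then stand; what a row does not reach is not made up. A row lasts 1/8 s, in which the tool goes at most 62.5 mm and 10.7 degrees, less where a joint would pass 70% of its speed; a pose out of reach is approached as far as the arm can. A call with a gripper value outside its range is refused whole. The fingers move at their own pace and stop on an object; "force" is the grip in N (left out, the last holds). Time passes only in rows, so rows that do not move let the fingers close. It gives the time, the measured TCP pose, the force and the opening at its end, in the units of the state.
- bot.get_obs(): the state, without advancing time (a new reading comes with each control period).
- bot.read_camera(name): name is "scene" or "top"; returns a dict with "pixels" (400x640x3 uint8, blue, green, red), "camera_matrix" (3x3 intrinsics, pixels), "rvec" (rotation vector, rad) and "tvec" (3), from world to camera coordinates, as OpenCV has them. Camera axes: x right, y down, z forward; pixel columns grow to the right and rows downward; lengths in m; the calibration is good to about 2 mm. A picture is of the moment at which its call begins. There is no depth.
- bot.hand_in(): hands the job in, once; it reports no verdict.
The state is a dict: "t": time; "q": joint angles; "joint_vel": joint speeds; "joint_torque": joint torques, N m; "eef_pos": TCP position; "tool_rot": TCP orientation; "contact_force": force on the tool from outside, world axes, zero at the start; "torque": the same for the moment, N m; "gripper_width": opening from 0.0 (shut) to 1.0 (fully open).
Only numpy, scipy, OpenCV 4.12 (cv2) and the standard library are available. Lean on these libraries where they do the work, as an engineer would, in place of code of your own. Each camera call takes 0.05 s, during which the arm holds its last target. There are 200 camera calls.

TASK

Put the three stick lanterns away in the sloped charging stand, one to a bay, lying straight in the bay with the foot on the ledge: two lie about on the shelf and the third must be drawn out of the steel camp pot. The two ends of a lantern look alike, but the battery pack is in only one of them and that heavy end must go down on the ledge, so lift each at mid-length and feel which way it is heavy. Lay them in gently without dropping them, and leave the pot standing in its place and the other gear undisturbed.

Things in the scene. Friction and masses are not known exactly. Their poses are not given: they have to be found in the camera images.
- lantern_a: stick lantern lying on the shelf: white tube 34 mm across, 180 mm long over the grey rounded-square caps (38 x 38 mm, 24 mm long) at its ends, which look the same. 0.28 kg; its centre of mass is about 36 mm from mid-length towards the battery end, which differs from start to start whatever the axes say. Origin mid-length on the tube's axis (19 mm up when lying), x along it.
- lantern_b: second lantern, the same as lantern_a, also lying on flats of its caps on the shelf. Held level at mid-length, a lantern turns the hand with about 0.1 N m towards its heavy end, and dips there if gripped lightly (10 N or less; 20 N or more holds it firm).
- lantern_c: third lantern, the same, leaning in the pot about 41 degrees from upright: x points up along it, away from the robot; the tube lies on the pot's rim and its foot on the floor at the near side. Its middle starts about 29 mm in the pot's x from the pot's axis, 84 mm above the shelf.
- pot: round open camp pot of stainless steel, 104 mm across, 80 mm high, wall 3 mm, floor 4 mm, 0.4 kg, loose on the shelf. Origin under its centre, z up.
- stand: fixed wooden charging stand, 250 mm wide (y), 190 mm deep (x), 140 mm high, its bed sloping up 35 degrees towards +x. Three bays side by side, each two cross battens for the caps to rest on, with guide ribs 52 mm apart and 12 mm high; between the battens it is open for fingers, 110 mm along the slope and 27 mm deep. A 25 mm ledge along the low end stops the lanterns' feet. Origin under its centre.
- stand_bed (a point): where the mid-point of a lantern seated in the middle bay lies, 92 mm above the shelf. x points up the slope (ledge face at x = -90 mm, battens at -85 to -55 and 55 to 85 mm), y across the bays (bay centres at y = -76, 0 and 76 mm), z square to the bed (batten tops at z = -19 mm).
- food_jar: squat steel food jar with a black screw lid, 88 mm across, 115 mm high, bystander. Origin under its centre.
- clip: green plastic spring clip lying beside the food jar, 85 x 43 mm, 16 mm high, bystander. Origin under its middle, x along it.
- carabiner_1: silver carabiner lying flat beside lantern_a, 100 x 58 mm, 10 mm thick, bystander. Origin under its middle, x along it.
- carabiner_2: silver carabiner lying flat beside lantern_b, 100 x 58 mm, 10 mm thick, bystander. Origin under its middle, x along it.
- headlamp: blue headlamp, 52 x 74 mm, 52 mm high, standing on the fixed wooden turntable (196 mm across, top 32 mm up), bystander. Origin under its middle.
- compass: black plate compass lying on the same turntable, 85 x 56 mm, 15 mm high, bystander. Origin under its middle.
Things that resemble listed ones, but are neither listed nor needed, are in the scene too. Leave any orange or turquoise look-alike of the lantern_b alone.

How it is judged:
By the outcome, as a careful person would: the job done as asked, in the order asked, and still so for the second after the job is handed in, with the robot touching nothing.
It also fails if it takes over 72 s, if anything falls off the work surface, if the arm or the gripper's body presses on something with over 40 N, if the wrist force passes 120 N, or if a joint passes its speed limit or range.

## Working session

There is one attempt and no reset: what is moved stays moved. The work goes in short steps, Python scripts to look and compute and a tool call to move; the robot and the scene stay as the last step left them, time stands still between calls to the robot, and variables do not carry over. Pictures are saved under pics/ and viewed, about 8 in all and at most 12, crops included, and the job is handed in when it is done.

Besides the shell and the picture viewer there is one more tool, called after "Call:" in YAML: its name, and indented under it one key for each argument. drive_tool: Moves the arm, as the interface text tells. Its arguments: {"type":"object","properties":{"series":{"type":"array"},"force":{"type":"number"}},"required":["series"]}

```bash
mkdir -p pics; cat > h.py <<'E'
import numpy as np,cv2
from scipy.spatial.transform import Rotation as R
from station import bot
def cam(n):
    d=bot.read_camera(n); d['R']=cv2.Rodrigues(np.array(d['rvec'],float))[0]; d['t']=np.array(d['tvec'],float).ravel(); d['K']=np.array(d['camera_matrix'],float); d['pixels']=np.array(d['pixels']); return d
def ray(d,uv):
    c=-d['R'].T@d['t']; v=d['R'].T@np.linalg.inv(d['K'])@np.array([uv[0],uv[1],1.]); return c,v/np.linalg.norm(v)
def onz(d,uv,z):
    c,v=ray(d,uv); return c+v*(z-c[2])/v[2]
def proj(d,P):
    p=d['K']@(d['R']@np.array(P,float)+d['t']); return p[:2]/p[2]
def tri(d1,u1,d2,u2):
    c1,v1=ray(d1,u1);c2,v2=ray(d2,u2)
    s=np.linalg.lstsq(np.c_[v1,-v2],c2-c1,rcond=None)[0]
    a,b=c1+v1*s[0],c2+v2*s[1]; return (a+b)/2,np.linalg.norm(a-b)
E
python3 - <<'E'
from h import *
for n in('scene','top'):
    d=cam(n); cv2.imwrite(f'pics/{n}0.png',cv2.resize(d['pixels'],(800,500)));cv2.imwrite(f'{n}_raw0.png',d['pixels'])
    print(n,-d['R'].T@d['t'],d['K'][0,0])
o=bot.get_obs();print(o)
E
```

```text
scene [ 1.2888015  -0.41149564  0.98663382] 474.23196210046217
top [ 0.40833555 -0.04917026  1.11943327] 373.02312106923426
{'t': 0.1, 'q': array([-1.21815161,  0.47771351,  0.0223228 ,  1.55634715, -0.01150796,
        1.10931164, -0.08309793]), 'joint_vel': array([ 0.00062945, -0.00275255,  0.00032245, -0.00131685,  0.00198517,
       -0.00255822,  0.00054748]), 'joint_torque': array([ 4.82171512e-03, -5.97763681e+01,  1.61390103e+00, -2.81956208e+01,
        1.27660541e-02,  5.10145153e-03,  1.45474485e-05]), 'eef_pos': array([0.2998877 , 0.60416642, 0.25242745]), 'tool_rot': array([-1.37679275e-04,  2.28322343e-01,  9.73585243e-01, -8.14425765e-04]), 'contact_force': array([-0.00097404,  0.79678389, -0.61168025]), 'torque': array([ 0.02368727,  0.008935  , -0.0099146 ]), 'gripper_width': 0.9987080327446938}
```

View pics/scene0.png

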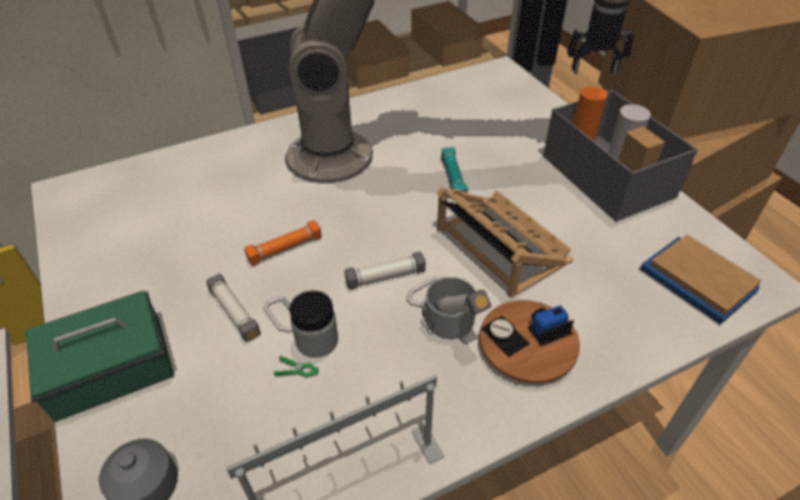

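View pics/top0.png

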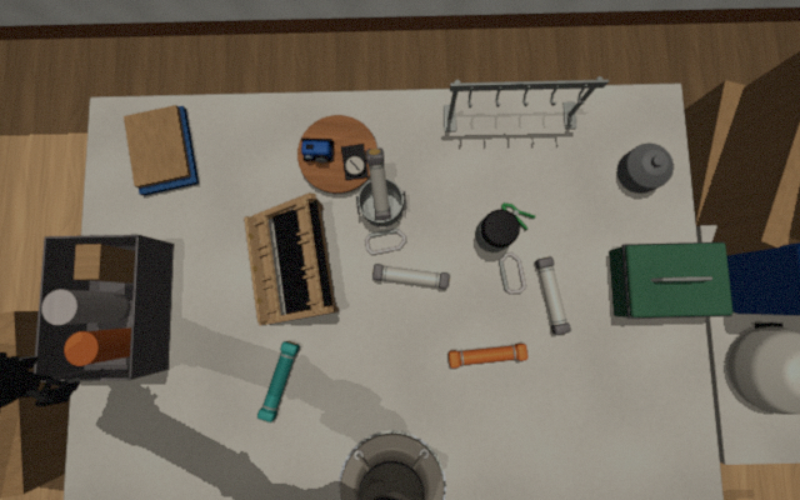

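Top view (800×500): the white sticks are at (411,276), (552,295) and in the pot (378,185). The orange (487,355) and turquoise (279,381) ones are look-alikes. Stand is at (290,260). Next I enlarge the candidates and the stand.

```bash
python3 - <<'E'
from h import *
t=cv2.imread('top_raw0.png');s=cv2.imread('scene_raw0.png')
a=cv2.resize(t[85:285,190:470],(800,571),interpolation=cv2.INTER_CUBIC)
cv2.imwrite('pics/ct.png',a)
b=cv2.resize(s[140:290,330:490],(640,600),interpolation=cv2.INTER_CUBIC)
cv2.imwrite('pics/cs.png',b)
E
```

```text
(no output)
```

View pics/ct.png

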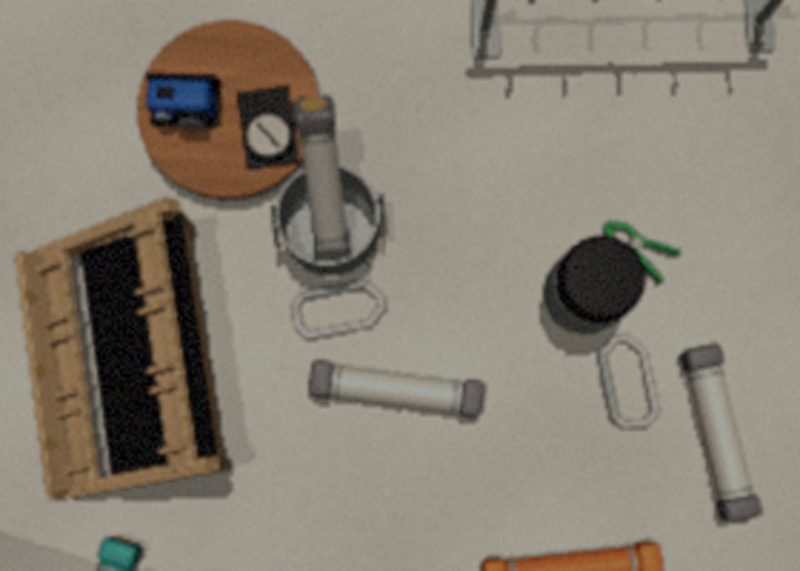

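View pics/cs.png

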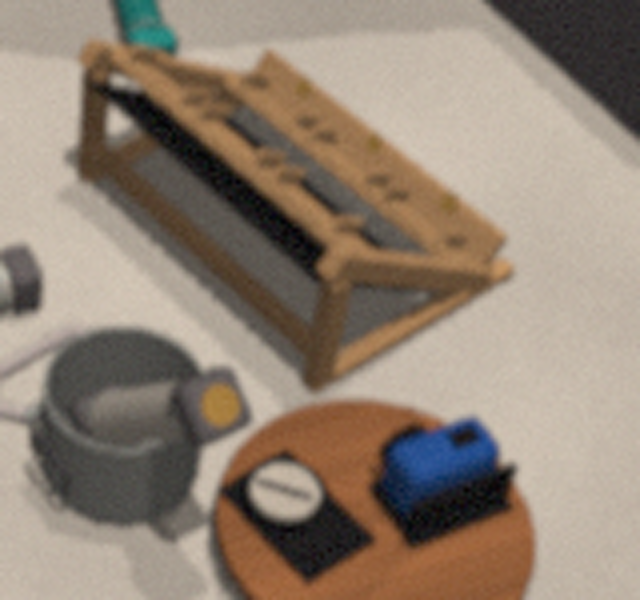

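The whites at crop (702–738, 358–508) and (321–473, 381–398) are grey-capped and lie beside the silver carabiners, so they are lanterns a and b. The third is in the pot at (318,115)–(333,243). Orange and turquoise are excluded by colour. The stand's ledge is at the +y side (left in the top view), so the slope rises towards −y. Now I triangulate.

```bash
cat >> h.py <<'E'
T=lambda x,y:(190+x*.35-.3,85+y*.35-.3)
S=lambda x,y:(330+x*.25-.4,140+y*.25-.4)
E
python3 - <<'E'
from h import *
np.set_printoptions(precision=4,suppress=True)
t=cam('top');s=cam('scene')
prs={'lo+x':((58,332),(389,188)),'lo-x':((69,407),(318,128)),'hi+x':((150,298),(280,168)),'hi-x':((160,381),(211,104)),
'amber':((314,103),(222,405))}
for k,(a,b) in prs.items(): print(k,*tri(t,T(*a),s,S(*b)))
for k,a,z in [('hi+x',(150,298),.1264),('hi-x',(160,381),.1264),('lo+x',(58,332),.046),('lo-x',(69,407),.046),('los+x',(45,268),.046),('los-x',(85,478),.046),
 ('cornerhi+',(172,205),.14),('cornerhi-',(228,462),.14),
 ('potrim',(331,219),.08)]: print(k,onz(t,T(*a),z))
# caps: dark grey blobs on top view
for img,d,wins in [('top',t,{'B1':(321,381),'B2':(473,398),'A1':(702,358),'A2':(738,508)})]:
  im=d['pixels'].astype(int)
  for k,c in wins.items():
    u,v=map(int,T(*c)); r=9; w=im[v-r:v+r+1,u-r:u+r+1]; g=w.mean(2)
    m=((g<115)).astype(np.uint8); n,l,st,ce=cv2.connectedComponentsWithStats(m); i=1+st[1:,4].argmax()
    p=(u-r+ce[i][0],v-r+ce[i][1]); print(k,c,p,st[i],onz(d,p,.03),T(*c),onz(d,T(*c),.03))
# pot rim in scene/top by camera-projected check
E
```

```text
lo+x [0.5412 0.2947 0.0358] 0.004549489063723166
lo-x [0.4647 0.2834 0.0366] 0.007358542845434311
hi+x [0.5604 0.1795 0.1216] 0.0014812770300058362
hi-x [0.4825 0.1721 0.1193] 0.005506261800115399
amber [0.7371 0.0199 0.1539] 0.0030076363096763624
hi+x [0.5594 0.1777 0.1264]
hi-x [0.4809 0.168  0.1264]
lo+x [0.539  0.2894 0.046 ]
lo-x [0.4627 0.2771 0.046 ]
los+x [0.6052 0.3037 0.046 ]
los-x [0.3916 0.26   0.046 ]
cornerhi+ [0.6452 0.1544 0.14  ]
cornerhi- [0.4045 0.1027 0.14  ]
potrim [0.6416 0.0085 0.08  ]
B1 (321, 381) (np.float64(302.9788732394366), np.float64(218.9718309859155)) [  5   2  14  16 142] [0.4812 0.0216 0.03  ] (302.05, 218.04999999999998) [0.484  0.0242 0.03  ]
B2 (473, 398) (np.float64(353.8796992481203), np.float64(225.42105263157896)) [  0   4  14  15 133] [ 0.4589 -0.1265  0.03  ] (355.24999999999994, 223.99999999999997) [ 0.463  -0.1306  0.03  ]
A1 (702, 358) (np.float64(434.2364864864865), np.float64(211.1689189189189)) [  1   4  16  15 148] [ 0.495  -0.3628  0.03  ] (435.4, 210.0) [ 0.4984 -0.3664  0.03  ]
A2 (738, 508) (np.float64(446.3333333333333), np.float64(261.8448275862069)) [  0   0  18  16 174] [ 0.3482 -0.3888  0.03  ] (448.0, 262.49999999999994) [ 0.3462 -0.3934  0.03  ]
```

```bash
cat >> h.py <<'E'
from scipy.linalg import logm,expm
def mat(Rm,p): M=np.eye(4);M[:3,:3]=Rm;M[:3,3]=p;return M
def cur():
    o=bot.get_obs(); return mat(R.from_quat(np.roll(o['tool_rot'],-1)).as_matrix(),o['eef_pos']),o
def tool(x,z):  # tool axes from wanted x and z
    z=np.array(z,float);z/=np.linalg.norm(z);x=np.array(x,float);x-=z*(x@z);x/=np.linalg.norm(x);return np.c_[x,np.cross(z,x),z]
def yawdown(deg): return tool([np.cos(np.radians(deg)),np.sin(np.radians(deg)),0],[0,0,-1])
def plan(M0,M1,name='',v=55,w=.17):
    D=np.linalg.inv(M0)@M1; r=R.from_matrix(D[:3,:3]).magnitude()
    n=int(max(np.ceil(np.linalg.norm(D[:3,3])*1000/v),np.ceil(r/w),1))
    m=np.real(expm(logm(D)/n)); print(name,'n=',n,'row',np.round(m[:3,3]*1000,1).tolist()+np.round(R.from_matrix(m[:3,:3]).as_rotvec(),3).tolist()); return M1
# stand bed frame
PSI=np.radians(10.8); BO=np.array([.510,.232,.092])
e=np.array([np.sin(PSI),-np.cos(PSI),0]); c35,s35=np.cos(np.radians(35)),np.sin(np.radians(35))
BX=e*c35+[0,0,s35]; BZ=-e*s35+np.array([0,0,c35]); BY=np.cross(BZ,BX)
def bed(x,y,z): return BO+BX*x+BY*y+BZ*z
# lantern c
CY=np.radians(7); CU=np.array([np.sin(np.radians(41))*np.cos(CY),np.sin(np.radians(41))*np.sin(CY),np.cos(np.radians(41))]); CM=np.array([.674,.013,.085])
E
python3 - <<'E'
from h import *
t=cv2.imread('top_raw0.png');s=cv2.imread('scene_raw0.png')
out=[]
for n,im,(x0,y0,w,h) in(('top',t,(190,85,200,180)),('scene',s,(325,140,160,150))):
    d=cam(n); k=4 if n=='top' else 4
    k=400/w; a=cv2.resize(im[y0:y0+h,x0:x0+w],None,fx=k,fy=k,interpolation=cv2.INTER_CUBIC)
    P=lambda p:tuple(int(v) for v in (proj(d,p)-[x0,y0]+.5)*k)
    L=lambda p,q,c:cv2.line(a,P(p),P(q),c,1)
    for xb in(-85,-55,55,85): L(bed(xb/1e3,-.11,-.019),bed(xb/1e3,.11,-.019),(0,0,255))
    L(bed(-.09,-.125,0),bed(-.09,.125,0),(255,0,0))
    for yb in(-102,-50,-26,26,50,102):
        for xa,xc in((-85,-55),(55,85)): L(bed(xa/1e3,yb/1e3,-.007),bed(xc/1e3,yb/1e3,-.007),(0,255,0))
    L(CM-.09*CU,CM+.09*CU,(0,0,255)); cv2.circle(a,P(CM+.09*CU),3,(255,0,0))
    for zz in(0,.08):
        q=[P([.6416+.052*np.cos(i),.0085+.052*np.sin(i),zz]) for i in np.linspace(0,6.28,40)]; cv2.polylines(a,[np.array(q)],True,(0,255,255),1)
    for ca,cb in(((.484,.0242),(.463,-.1306)),((.4984,-.3664),(.3462,-.3934))): L([*ca,.038],[*cb,.038],(0,0,255))
    out.append(cv2.copyMakeBorder(a,0,400-a.shape[0],0,0,cv2.BORDER_CONSTANT))
cv2.imwrite('pics/ov.png',np.hstack(out))
# plan grasp of A
M,o=cur()
M=plan(M,mat(yawdown(10),[.422,-.380,.20]),'A10 above')
M2=plan(M,mat(yawdown(10),[.422,-.380,.022]),'down')
E
```

```text
A10 above n= 19 row [-67.4, 13.7, 2.8, -0.0, 0.0, 0.132]
down n= 4 row [0.0, 0.0, 44.5, 0.0, 0.0, 0.0]
```

View pics/ov.png

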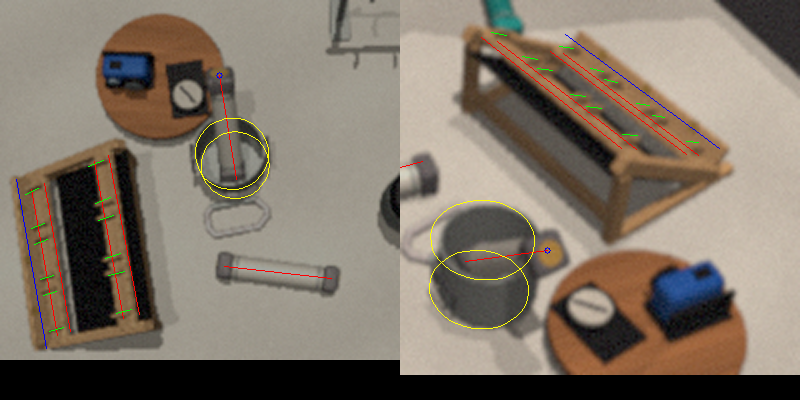

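Overlay: battens, ribs and ledge fall on the stand in the top view; in the scene view they sit about 2 raw px high, within about 5 mm. The axes of lanterns c and b agree in both views. Moving now, lantern_a first.

Call:
drive_tool:
  series: [1, -58, 11.5, 0, 0, 0, 0.114, 1, -58, 11.5, 0, 0, 0, 0.114, 1, -58, 11.5, 0, 0, 0, 0.114, 1, -58, 11.5, 0, 0, 0, 0.114, 1, -58, 11.5, 0, 0, 0, 0.114, 1, -58, 11.5, 0, 0, 0, 0.114, 1, -58, 11.5, 0, 0, 0, 0.114, 1, -58, 11.5, 0, 0, 0, 0.114, 1, -58, 11.5, 0, 0, 0, 0.114, 1, -58, 11.5, 0, 0, 0, 0.114, 1, -58, 11.5, 0, 0, 0, 0.114, 1, -58, 11.5, 0, 0, 0, 0.114]
  force: 40

```text
t: 1.8
eef_pos: [0.7122, 0.0923, 0.2531]
tool_rot: [0.0, 0.793, 0.609, 0.0]
contact_force: [0.9, 0.1, 0.7]
gripper_width: 1.002
```

```bash
sed -i 's/BO=np.array(\[.510,.232,.092\])/BO=np.array([.512,.2305,.092])/' h.py; python3 - <<'E'
from h import *
M,o=cur();print(o['q'],o['eef_pos'])
M=plan(M,mat(yawdown(10),[.422,-.380,.13]),'A10 above')
M2=plan(M,mat(yawdown(10),[.422,-.380,.025]),'down')
E
```

```text
[-0.49662977  0.57996124  0.43739477  1.46002528 -0.2561118   1.15811223
 -0.28086687] [0.71220493 0.09226107 0.25313084]
A10 above n= 11 row [-51.8, 11.9, 11.2, 0.0, -0.0, 0.103]
down n= 2 row [0.0, 0.0, 52.5, 0.0, 0.0, 0.0]
```

Call:
drive_tool:
  series: [1, -51.8, 11.9, 4, 0, 0, 0.103, 1, -51.8, 11.9, 4, 0, 0, 0.103, 1, -51.8, 11.9, 4, 0, 0, 0.103, 1, -51.8, 11.9, 4, 0, 0, 0.103, 1, -51.8, 11.9, 4, 0, 0, 0.103, 1, -51.8, 11.9, 4, 0, 0, 0.103, 1, -51.8, 11.9, 4, 0, 0, 0.103, 1, -51.8, 11.9, 23, 0, 0, 0.103, 1, -51.8, 11.9, 23, 0, 0, 0.103, 1, -51.8, 11.9, 24, 0, 0, 0.103, 1, -51.8, 11.9, 25, 0, 0, 0.103, 1, 0, 0, 0, 0, 0, 0]

```text
t: 3.3
eef_pos: [0.418, -0.3809, 0.129]
tool_rot: [-0.001, 0.996, 0.086, -0.002]
contact_force: [1.0, 0.5, -0.2]
gripper_width: 1.001
```

```bash
python3 - <<'E'
from h import *
M,o=cur();print(o['q'],o['eef_pos'])
M2=plan(M,mat(yawdown(10),[.422,-.380,.024]),'down')
d=cam('top');a=d['pixels']
u,v=map(int,T(715,430));cv2.imwrite('pics/a1.png',cv2.resize(a[v-60:v+60,u-70:u+70],None,fx=4,fy=4))
E
```

```text
[ 0.09613011  0.54825363  0.70934248  1.96079644 -0.48356902  0.81206037
 -0.32296264] [ 0.4179787  -0.38086644  0.12895795]
down n= 2 row [2.2, -0.0, 52.5, -0.001, 0.002, -0.002]
```

View pics/a1.png

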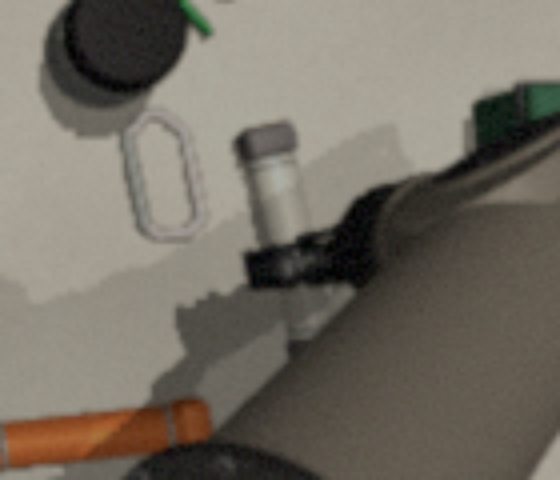

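The gripper stands squarely over the middle of lantern_a, with the carabiner clear on the left. I narrow the jaws and go down.

Call:
drive_tool:
  series: [0.4, 2, 0, 35, 0, 0, 0, 0.4, 2, 0, 34, 0, 0, 0, 0.4, 0, 0, 34, 0, 0, 0, 0.4, 0, 0, 0, 0, 0, 0, -1, 0, 0, 0, 0, 0, 0, -1, 0, 0, 0, 0, 0, 0, -1, 0, 0, 0, 0, 0, 0, -1, 0, 0, 0, 0, 0, 0, -1, 0, 0, -40, 0, 0, 0, -1, 0, 0, -40, 0, 0, 0, -1, 0, 0, 0, 0, 0, 0, -1, 0, 0, 0, 0, 0, 0]
  force: 40

```text
t: 4.85
eef_pos: [0.4274, -0.3774, 0.1069]
tool_rot: [-0.001, 0.996, 0.09, -0.0]
contact_force: [-0.3, -0.2, -3.5]
gripper_width: 0.378
```

```bash
cat >> h.py <<'E'
def feel():
    M,o=cur(); F=o['contact_force'];tq=o['torque']; print('t',o['t'],'F',np.round(F,2),'tq',np.round(tq,3),'tq along tool',np.round(M[:3,:3].T@tq,3),'w',o['gripper_width'],'q7',o['q'][6]); print('pos',np.round(o['eef_pos'],4),'x',np.round(M[:3,0],3),'z',np.round(M[:3,2],3)); return M
E
python3 -c "
from h import *
feel();d=cam('top');feel()"
```

```text
t 4.85 F [-0.26 -0.2  -3.54] tq [-0.036  0.074 -0.056] tq along tool [-0.022 -0.079  0.056] w 0.37756641293692067 q7 -0.30101606911401957
pos [ 0.4274 -0.3774  0.1069] x [ 0.984  0.18  -0.   ] z [-0.     0.001 -1.   ]
t 4.9 F [ 0.33 -0.59 -3.12] tq [-0.069  0.082 -0.008] tq along tool [-0.053 -0.093  0.009] w 0.38361968087148063 q7 -0.3010602825094327
pos [ 0.427  -0.3773  0.1064] x [ 0.984  0.179 -0.001] z [-0.001  0.002 -1.   ]
```

Lantern_a pulls towards tool +x (0.08 N m, about 30 mm at 2.8 N), so that end goes down-slope. The grasp is about 5 mm off the middle, which I allow for.

```bash
cat >> h.py <<'E'
BR=tool(-BX,-BZ)
E
python3 - <<'E'
from h import *
M,o=cur()
A=M.copy();A[:3,3]+=[0,0,.17]; M=plan(M,A,'lift')
yd=np.degrees(np.arctan2(-e[1],-e[0]));print(yd)
M=plan(M,mat(yawdown(yd),[.56,.23,.28]),'swing')
M=plan(M,mat(BR,bed(.005,.076,.09)),'tilt')
M=plan(M,mat(BR,bed(.005,.076,.012)),'down')
E
```

```text
lift n= 4 row [-0.0, -0.1, -42.5, 0.0, -0.0, 0.0]
100.8
swing n= 12 row [51.8, -25.1, -0.3, -0.0, -0.0, -0.132]
tilt n= 4 row [20.5, 7.2, 24.2, 0.0, -0.153, 0.0]
down n= 2 row [-0.0, -0.0, 39.0, -0.0, 0.0, 0.0]
```

Call:
drive_tool:
  series: [-1, 0, 0, -43, 0, 0, 0, -1, 0, 0, -43, 0, 0, 0, -1, 0, 0, -43, 0, 0, 0, -1, 0, 0, -41, 0, 0, 0]
  force: 50

```text
t: 5.4
eef_pos: [0.427, -0.3777, 0.2772]
tool_rot: [-0.001, 0.996, 0.09, -0.001]
contact_force: [0.4, 0.5, -2.7]
gripper_width: 0.376
```

Call:
drive_tool:
  series: [-1, 51.8, -25, 0, 0, 0, -0.132, -1, 51.8, -25, 0, 0, 0, -0.132, -1, 51.8, -25, 0, 0, 0, -0.132, -1, 51.8, -25, 0, 0, 0, -0.132, -1, 51.8, -25, 0, 0, 0, -0.132, -1, 51.8, -25, 0, 0, 0, -0.132, -1, 51.8, -25, 0, 0, 0, -0.132, -1, 51.8, -25, 0, 0, 0, -0.132, -1, 51.8, -25, 0, 0, 0, -0.132, -1, 51.8, -25, 0, 0, 0, -0.132, -1, 51.8, -25, 0, 0, 0, -0.132, -1, 51.8, -25, 0, 0, 0, -0.132]

```text
t: 6.9
eef_pos: [0.5587, 0.2297, 0.2754]
tool_rot: [-0.001, 0.634, 0.773, -0.001]
contact_force: [0.7, 0.2, -4.1]
gripper_width: 0.382
```

```bash
python3 - <<'E'
from h import *
M=feel();print(cur()[1]['q'])
M=plan(M,mat(BR,bed(.005,.076,.09)),'tilt')
M=plan(M,mat(BR,bed(.005,.076,.012)),'down')
E
```

```text
t 6.9 F [ 0.73  0.21 -4.06] tq [-0.013 -0.058  0.087] tq along tool [-0.055 -0.025 -0.087] w 0.38233482183336936 q7 -0.1823377399085306
pos [0.5587 0.2297 0.2754] x [-0.196  0.981 -0.001] z [-0.003 -0.001 -1.   ]
[-0.74448009  0.35002406  0.32530601  1.72305379 -0.12361269  1.09167292
 -0.18233774]
tilt n= 4 row [20.2, 7.7, 23.1, 0.0, -0.152, 0.002]
down n= 2 row [-0.0, -0.0, 39.0, -0.0, 0.0, 0.0]
```

Call:
drive_tool:
  series: [-1, 0, 0, 0, 0, 0, 0, -1, 0, 0, 0, 0, 0, 0]

```text
t: 7.15
eef_pos: [0.5598, 0.2273, 0.276]
tool_rot: [-0.0, 0.636, 0.772, -0.001]
contact_force: [0.8, -0.2, -3.3]
gripper_width: 0.379
```

```bash
python3 - <<'E'
from h import *
for i in range(4): feel();cam('top')
E
```

```text
t 7.15 F [ 0.77 -0.22 -3.27] tq [-0.132 -0.029 -0.027] tq along tool [-0.003 -0.135  0.027] w 0.37899404930797054 q7 -0.1831328215302565
pos [0.5598 0.2273 0.276 ] x [-0.191  0.982 -0.001] z [-0.002 -0.002 -1.   ]
t 7.2 F [-0.37 -0.43 -3.24] tq [-0.181  0.016  0.025] tq along tool [ 0.05  -0.174 -0.024] w 0.37891704847978247 q7 -0.1831255909062233
pos [0.5604 0.2263 0.2763] x [-0.189  0.982 -0.001] z [-0.001 -0.002 -1.   ]
t 7.25 F [ 0.13 -1.05 -2.51] tq [-0.098  0.    -0.042] tq along tool [ 0.019 -0.096  0.042] w 0.379046605967208 q7 -0.18314938128653682
pos [0.5607 0.226  0.2765] x [-0.189  0.982 -0.001] z [-0.001 -0.002 -1.   ]
t 7.3 F [ 0.75 -0.2  -3.47] tq [-0.101 -0.063 -0.032] tq along tool [-0.043 -0.111  0.032] w 0.3759088728741633 q7 -0.1831366169182332
pos [0.5608 0.226  0.2768] x [-0.189  0.982 -0.001] z [-0.001 -0.001 -1.   ]
```

Confirmed: heavy end towards tool +x (down-slope). Tilt and go to the hover.

Call:
drive_tool:
  series: [-1, 21, 7, 24, 0, -0.152, 0, -1, 21, 7, 24, 0, -0.152, 0, -1, 21, 7, 24, 0, -0.152, 0, -1, 21, 7, 24, 0, -0.152, 0, -1, 0, 0, 30, 0, 0, 0, -1, 0, 0, 0, 0, 0, 0, -1, 0, 0, 0, 0, 0, 0]

```text
t: 8.22
eef_pos: [0.5808, 0.2743, 0.1433]
tool_rot: [0.231, 0.608, 0.736, -0.189]
contact_force: [0.3, -0.4, -2.7]
gripper_width: 0.375
```

```bash
python3 - <<'E'
from h import *
M=feel()
M=plan(M,mat(BR,bed(.004,.076,.012)),'down')
M=plan(M,mat(BR,bed(-.005,.076,.007)),'seat')
d=cam('scene');cv2.imwrite('pics/p1.png',cv2.resize(d['pixels'][90:250,310:490],(720,600*16//15),interpolation=cv2.INTER_CUBIC)[:600])
E
```

```text
t 8.225 F [ 0.31 -0.39 -2.73] tq [0.879 0.174 0.025] tq along tool [-0.01   0.896 -0.021] w 0.3749454759849839 q7 -0.6395883493530724
pos [0.5808 0.2743 0.1433] x [-0.155  0.807 -0.57 ] z [ 0.11  -0.559 -0.822]
down n= 1 row [0.5, 0.1, 47.3, 0.003, -0.004, 0.001]
seat n= 1 row [9.0, 0.0, 5.0, -0.0, 0.0, 0.0]
```

View pics/p1.png

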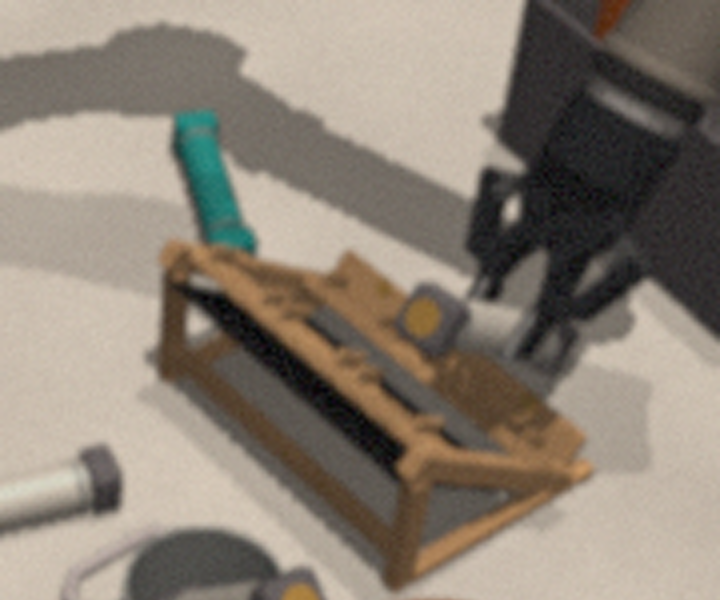

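Call:
drive_tool:
  series: [-1, 0, 0, 15, 0, -0.002, 0, -1, 0, 0, 15, 0, -0.002, 0, -1, 0, 0, 13, 0, 0, 0, -1, 0, 0, 0, 0, 0, 0, -1, 0, 0, 0, 0, 0, 0]

```text
t: 8.9
eef_pos: [0.5844, 0.2507, 0.1066]
tool_rot: [0.233, 0.606, 0.736, -0.191]
contact_force: [-0.2, -0.7, -2.8]
gripper_width: 0.375
```

Call:
drive_tool:
  series: [-1, 0, 0, 2, 0, 0, 0, -1, 0, 0, 2, 0, 0, 0, -1, 0, 0, 2, 0, 0, 0]

```text
t: 9.28
eef_pos: [0.5851, 0.2487, 0.1035]
tool_rot: [0.233, 0.606, 0.736, -0.191]
contact_force: [-7.4, 7.2, 19.4]
gripper_width: 0.38
```

```bash
cat >> h.py <<'E'
def tf():
    M,o=cur(); d=M[:3,3]-BO; print('t',o['t'],'bed mm',np.round([d@BX*1e3,d@BY*1e3,d@BZ*1e3],1),'F bed',np.round([o['contact_force']@b for b in(BX,BY,BZ)],1),'axis tilt x.BZ',np.round(M[:3,0]@BZ,3),'x.BY',np.round(M[:3,0]@BY,3),'w',round(o['gripper_width'],3))
E
python3 -c "
from h import *
tf()"
```

```text
t 9.275 bed mm [ 3.2 75.2 11.9] F bed [ 4.1 -6.  20.7] axis tilt x.BZ -0.0 x.BY -0.003 w 0.38
```

```bash
python3 - <<'E'
from h import *
s=cam('scene')['pixels'];t=cam('top')['pixels']
a=cv2.resize(s[150:250,355:485],(780,600),interpolation=cv2.INTER_CUBIC)[:, :520]
a=cv2.resize(s[155:235,390:480],(450,400),interpolation=cv2.INTER_CUBIC)
b=cv2.resize(t[145:275,185:290],(323,400),interpolation=cv2.INTER_CUBIC)
cv2.imwrite('pics/p2.png',np.hstack([a,b]));tf()
E
```

```text
t 9.375 bed mm [ 3.1 75.1 12. ] F bed [ 2.7 -3.6 12.3] axis tilt x.BZ -0.0 x.BY -0.003 w 0.377
```

View pics/p2.png

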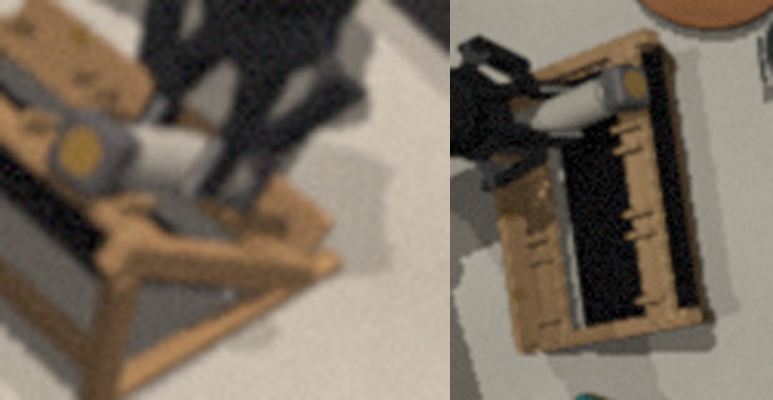

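```bash
python3 - <<'E'
from h import *
t=cam('top');s=cam('scene')
B=lambda p:np.round([(p-BO)@BX*1e3,(p-BO)@BY*1e3,(p-BO)@BZ*1e3],1)
p,r=tri(t,(245.1-.3,171.6-.3),s,(406-.4,185.4-.4));print('amber',p,r,B(p))
M,o=cur()
for P,n in((M[:3,3]+M[:3,2]*.0075-M[:3,0]*.095,'pred amber'),):
  print(n,B(P),proj(t,P),proj(s,P))
for n in('lo+x','lo-x','hi+x','hi-x'):pass
prs={'lo+x':((58,332),(389,188)),'lo-x':((69,407),(318,128)),'hi+x':((150,298),(280,168)),'hi-x':((160,381),(211,104)),'los-x':((85,478),(258,82)),'los+x':((45,268),(457,243))}
for k,(a,b) in prs.items(): q,r=tri(t,T(*a),s,S(*b));print(k,q,B(q),round(r,4))
tf()
E
```

```text
amber [0.6029566  0.16594852 0.15132082] 0.0012096416689364817 [99.9 77.2  2.4]
pred amber [98.2 75.5  4.5] [243.68383    172.01216166] [405.63778744 184.05039307]
lo+x [0.5412105  0.29474898 0.03578674] [-79.5  40.7 -13. ] 0.0045
lo-x [0.46474001 0.2834258  0.03659403] [-81.6 -36.5 -10.5] 0.0074
hi+x [0.56042936 0.17949161 0.1216331 ] [65.5 38.  -9.7] 0.0015
hi-x [0.48253279 0.17209915 0.11930213] [ 58.1 -39.9  -7.4] 0.0055
los-x [0.39462492 0.27164677 0.03137537] [ -85.9 -107.6  -13.9] 0.0156
los+x [0.60754043 0.3079495  0.0340892 ] [-80.9 108.4 -14.1] 0.0007
t 9.475 bed mm [ 3.2 75.1 12. ] F bed [ 3.1 -4.3 11.5] axis tilt x.BZ 0.0 x.BY -0.003 w 0.379
```

Triangulation puts the lantern's upper end about 100 mm up my bed frame. It is centred in the bay, and contact came about 5 mm early. That fits the stand being about 8 mm farther down-slope than I estimated, so I lift slightly and slide down to the ledge.

Call:
drive_tool:
  series: [-1, 0, 0, -4, 0, 0, 0, -1, 4, 0, 0, 0, 0, 0, -1, 4, 0, 0, 0, 0, 0, -1, 0, 0, 0, 0, 0, 0]

```text
t: 9.98
eef_pos: [0.5829, 0.2562, 0.0996]
tool_rot: [0.232, 0.606, 0.736, -0.192]
contact_force: [0.1, 0.2, -2.6]
gripper_width: 0.376
```

```bash
python3 -c "
from h import *
tf()"
```

```text
t 9.975 bed mm [-5.4 74.4 13. ] F bed [-1.7  0.2 -2.1] axis tilt x.BZ -0.001 x.BY -0.005 w 0.376
```

Call:
drive_tool:
  series: [-1, 2, 0, 0, 0, 0, 0, -1, 2, 0, 0, 0, 0, 0, -1, 0, 0, 0, 0, 0, 0]

```text
t: 10.35
eef_pos: [0.5828, 0.2584, 0.0982]
tool_rot: [0.233, 0.606, 0.736, -0.192]
contact_force: [-0.4, -3.0, -1.4]
gripper_width: 0.379
```

```bash
python3 -c "
from h import *
tf()"
```

```text
t 10.35 bed mm [-8.  74.7 13.2] F bed [ 1.6 -0.9 -2.8] axis tilt x.BZ -0.002 x.BY -0.003 w 0.379
```

Call:
drive_tool:
  series: [-1, -1, 0, 1, 0, 0, 0, -1, 0, 0, 1, 0, 0, 0, -1, 0, 0, 1, 0, 0, 0, -1, 0, 0, 0, 0, 0, 0]

```text
t: 10.85
eef_pos: [0.5831, 0.2577, 0.0974]
tool_rot: [0.232, 0.606, 0.736, -0.191]
contact_force: [-4.4, 2.3, 7.6]
gripper_width: 0.378
```

```bash
python3 -c "
from h import *
tf()"
```

```text
t 10.85 bed mm [-7.9 74.9 12.1] F bed [ 1.8 -3.9  8. ] axis tilt x.BZ -0.0 x.BY -0.003 w 0.378
```

Call:
drive_tool:
  series: [-1, 0, 0, 1, 0, 0, 0, -1, 0, 0, 1, 0, 0, 0, -1, 0, 0, 0, 0, 0, 0]

```text
t: 11.22
eef_pos: [0.5832, 0.2576, 0.0972]
tool_rot: [0.232, 0.606, 0.736, -0.191]
contact_force: [-7.5, 6.0, 19.4]
gripper_width: 0.381
```

```bash
python3 -c "
from h import *
tf()"
```

```text
t 11.225 bed mm [-7.9 75.  11.9] F bed [ 5.1 -6.3 20.1] axis tilt x.BZ 0.0 x.BY -0.003 w 0.381
```

Call:
drive_tool:
  series: [-1, 0, 0, -1.5, 0, 0, 0, -1, 1.5, 0, 0, 0, 0, 0, -1, 1, 0, 0, 0, 0, 0, -1, 0, 0, 0, 0, 0, 0]

```text
t: 11.72
eef_pos: [0.5832, 0.2577, 0.0972]
tool_rot: [0.233, 0.606, 0.735, -0.192]
contact_force: [-5.9, 0.4, 17.3]
gripper_width: 0.38
```

```bash
python3 -c "
from h import *
tf()"
```

```text
t 11.725 bed mm [-8. 75. 12.] F bed [ 8.7 -5.7 15. ] axis tilt x.BZ -0.003 x.BY -0.002 w 0.38
```

It is firm against both battens (15 N) and ledge (9 N). I ease off and release.

Call:
drive_tool:
  series: [-1, -1, 0, -1, 0, 0, 0, -0.1, 0, 0, 0, 0, 0, 0, 0.05, 0, 0, 0, 0, 0, 0, 0.2, 0, 0, 0, 0, 0, 0, 0.2, 0, 0, 0, 0, 0, 0, 0.2, 0, 0, -20, 0, 0, 0, 0.2, 0, 0, -35, 0, 0, 0, 0.2, 0, 0, -45, 0, 0, 0, 0.2, -10, 0, -50, 0, 0, 0]

```text
t: 12.85
eef_pos: [0.567, 0.3355, 0.2244]
tool_rot: [0.232, 0.606, 0.736, -0.192]
contact_force: [0.7, -0.2, -0.1]
gripper_width: 0.598
```

```bash
python3 - <<'E'
from h import *
M=feel()
yb=np.degrees(np.arctan2(.155,.021));print(yb)
cv2.imwrite('pics/p3.png',np.hstack([cv2.resize(cam(n)['pixels'][a:a+110,b:b+125],(400,352),interpolation=cv2.INTER_CUBIC) for n,a,b in(('scene',150,360),('top',150,180))]))
A=M.copy();
M=plan(M,mat(yawdown(yb),[.50,.1,.28]),'swing to B')
M=plan(M,mat(yawdown(yb),[.4735,-.053,.13]),'aboveB')
M=plan(M,mat(yawdown(yb),[.4735,-.053,.026]),'downB')
E
```

```text
t 12.85 F [ 0.73 -0.24 -0.13] tq [0.645 0.092 0.017] tq along tool [-0.038  0.651  0.005] w 0.5983608531025245 q7 -0.6299103863096523
pos [0.567  0.3355 0.2244] x [-0.159  0.803 -0.575] z [ 0.109 -0.565 -0.818]
82.28432643645154
swing to B n= 5 row [-48.1, -16.1, 6.2, 0.02, 0.121, 0.064]
aboveB n= 4 row [-38.8, -1.4, 37.5, 0.0, 0.0, 0.0]
downB n= 2 row [0.0, 0.0, 52.0, 0.0, 0.0, 0.0]
```

View pics/p3.png

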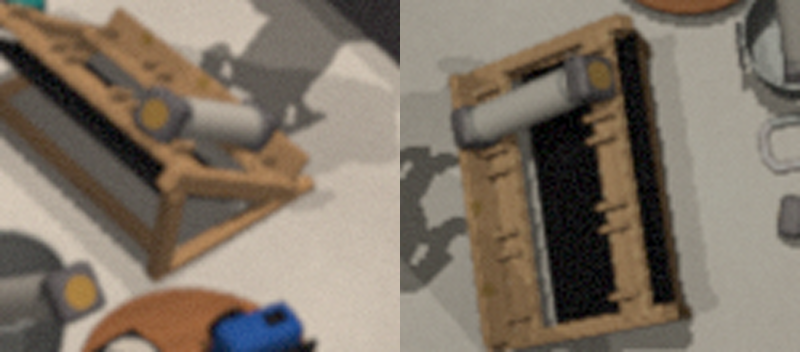

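Lantern_a lies in the bay, but relative to the rib pairs it looks some mm towards +BY. It also seated about 4 mm high, so a cap may be riding on the outer rib. I re-measure the stand outline by wood colour.

```bash
python3 - <<'E'
from h import *
t=cam('top'); im=cv2.imread('top_raw0.png'); hsv=cv2.cvtColor(im,cv2.COLOR_BGR2HSV)
w=((hsv[...,1]>70)&(hsv[...,0]>6)&(hsv[...,0]<24)).astype(np.uint8); m=np.zeros_like(w); m[150:265,190:275]=w[150:265,190:275]
h=cv2.convexHull(max(cv2.findContours(m,0,2)[0],key=cv2.contourArea)); q=cv2.approxPolyDP(h,5,True)[:,0]; print(q.tolist())
B=lambda p:np.round([(p-BO)@BX*1e3,(p-BO)@BY*1e3,(p-BO)@BZ*1e3],1)
for c in q:
  print(c,*[ (z,np.round(onz(t,c+.0,z),4),B(onz(t,c+.0,z))) for z in(.05,.13)])
# rib profile along BY on battens: dark marks
g=cv2.GaussianBlur(cv2.cvtColor(im,cv2.COLOR_BGR2GRAY),(3,3),0).astype(np.float32)
for xb in(-70,70):
  ys=np.arange(-115,116,4); pr=[]
  for y in ys:
    v=[g[int(round(p[1])),int(round(p[0]))] for p in (proj(t,bed((xb+dx)/1e3,y/1e3,-.013)) for dx in(-6,0,6))]; pr.append(int(np.mean(v)))
  print(xb,list(zip(ys.tolist(),pr)))
# now: lantern caps/tube now
n=t['pixels'];cv2.imwrite('top_now.png',n)
hs=cv2.cvtColor(n,cv2.COLOR_BGR2HSV)
for xb in(-60,0,40,70):
  ys=np.arange(40,116,4); print('now',xb,[(int(y),int(np.mean(n[tuple(np.round(proj(t,bed(xb/1e3,y/1e3,.017))[::-1]).astype(int))])),int(hs[tuple(np.round(proj(t,bed(xb/1e3,y/1e3,.017))[::-1]).astype(int))][1])) for y in ys])
E
```

```text
[[251, 155], [270, 247], [207, 259], [195, 175]]
[251 155] (0.05, array([0.6712, 0.1698, 0.05  ]), array([ 49.2, 145. , -85.7])) (0.13, array([0.6516, 0.1535, 0.13  ]), array([105.2, 122.6, -27.3]))
[270 247] (0.05, array([0.4024, 0.1152, 0.05  ]), array([  51.8, -129.2,  -87.6])) (0.13, array([0.4029, 0.1029, 0.13  ]), array([ 107.7, -131.1,  -29. ]))
[207 259] (0.05, array([0.3729, 0.2939, 0.05  ]), array([ -96.5, -124.8,   16.3])) (0.13, array([0.3755, 0.2683, 0.13  ]), array([ -29.5, -127. ,   67.1]))
[195 175] (0.05, array([0.6156, 0.3331, 0.05  ]), array([-90.7, 120.9,  12.3])) (0.13, array([0.6001, 0.3045, 0.13  ]), array([-24.2, 100.4,  63.4]))
-70 [(-115, 115), (-111, 113), (-107, 102), (-103, 96), (-99, 105), (-95, 108), (-91, 111), (-87, 112), (-83, 111), (-79, 110), (-75, 110), (-71, 113), (-67, 115), (-63, 113), (-59, 113), (-55, 114), (-51, 106), (-47, 97), (-43, 103), (-39, 111), (-35, 112), (-31, 97), (-27, 90), (-23, 101), (-19, 113), (-15, 116), (-11, 116), (-7, 117), (-3, 117), (1, 116), (5, 116), (9, 117), (13, 116), (17, 116), (21, 115), (25, 106), (29, 84), (33,
[... 1351 characters left out ...]
 (84, 139, 28), (88, 82, 35), (92, 73, 29), (96, 66, 70), (100, 48, 152), (104, 55, 131), (108, 109, 111), (112, 112, 109)]
now 40 [(40, 13, 34), (44, 4, 255), (48, 0, 255), (52, 44, 38), (56, 75, 38), (60, 108, 31), (64, 120, 32), (68, 129, 30), (72, 140, 31), (76, 142, 29), (80, 146, 28), (84, 138, 28), (88, 72, 30), (92, 14, 34), (96, 31, 107), (100, 61, 128), (104, 61, 114), (108, 110, 110), (112, 109, 113)]
now 70 [(40, 11, 73), (44, 10, 182), (48, 1, 255), (52, 20, 85), (56, 49, 42), (60, 64, 15), (64, 72, 27), (68, 74, 20), (72, 72, 20), (76, 73, 23), (80, 76, 22), (84, 79, 18), (88, 74, 20), (92, 74, 20), (96, 83, 74), (100, 61, 95), (104, 103, 112), (108, 109, 111), (112, 112, 110)]
```

Profile check: rib gaps are centred at BY 76/72 mm (low/high batten) and the lantern at 73–74, so it lies between the ribs. The stand's yaw is about 1.5° more than I assumed, so I update the frame. On to lantern_b.

Call:
drive_tool:
  series: [0.4, -48, -16, 0, 0.02, 0.121, 0.064, 0.4, -48, -16, 0, 0.02, 0.121, 0.064, 0.4, -48, -16, 6, 0.02, 0.121, 0.064, 0.4, -48, -16, 10, 0.02, 0.121, 0.064, 0.4, -48, -16, 12, 0.02, 0.121, 0.064, 0.4, -39, 0, 37, 0, 0, 0, 0.4, -39, 0, 37, 0, 0, 0, 0.4, -39, 0, 37, 0, 0, 0, 0.4, -39, 0, 37, 0, 0, 0, 0.4, 0, 0, 0, 0, 0, 0]

```text
t: 14.25
eef_pos: [0.4746, -0.0543, 0.1298]
tool_rot: [-0.001, 0.756, 0.654, -0.004]
contact_force: [0.6, 0.6, -0.1]
gripper_width: 0.702
```

```bash
sed -i 's/PSI=np.radians(10.8); BO=.*/PSI=np.radians(12.2); BO=np.array([.510,.2347,.092])/' h.py; python3 - <<'E'
from h import *
M=feel()
M=plan(M,mat(yawdown(82.3),[.4735,-.053,.08]),'aboveB')
M=plan(M,mat(yawdown(82.3),[.4735,-.053,.026]),'downB')
E
```

```text
t 14.25 F [ 0.6   0.64 -0.1 ] tq [0.055 0.031 0.01 ] tq along tool [ 0.038  0.05  -0.01 ] w 0.7015365283521383 q7 0.09992093177605652
pos [ 0.4746 -0.0543  0.1298] x [ 0.144  0.99  -0.005] z [-0.006 -0.004 -1.   ]
aboveB n= 1 row [1.4, -1.0, 49.8, -0.006, 0.005, -0.01]
downB n= 1 row [0.0, 0.0, 54.0, 0.0, 0.0, 0.0]
```

Call:
drive_tool:
  series: [0.4, 1, -1, 35, -0.006, 0.005, -0.01, 0.4, 0, 0, 35, 0, 0, 0, 0.4, 0, 0, 34, 0, 0, 0, 0.4, 0, 0, 0, 0, 0, 0, -1, 0, 0, 0, 0, 0, 0, -1, 0, 0, 0, 0, 0, 0, -1, 0, 0, 0, 0, 0, 0, -1, 0, 0, -40, 0, 0, 0, -1, 0, 0, -40, 0, 0, 0, -1, 0, 0, 0, 0, 0, 0, -1, 0, 0, 0, 0, 0, 0, -1, 0, 0, 0, 0, 0, 0]
  force: 45

```text
t: 15.75
eef_pos: [0.4769, -0.0492, 0.1079]
tool_rot: [0.001, 0.751, 0.661, 0.003]
contact_force: [-0.0, -0.1, -3.4]
gripper_width: 0.379
```

```bash
python3 - <<'E'
from h import *
for i in range(3): M=feel();cam('top')
A=M.copy();A[2,3]=.28; yd=np.degrees(np.arctan2(-e[1],-e[0]))
M1=plan(M,mat(yawdown(yd),[.47,.03,.28]),'lift+y')
M1=plan(M1,mat(BR,bed(.008,0,.09)),'tilt')
M1=plan(M1,mat(BR,bed(.005,0,.030)),'down')
E
```

```text
t 15.75 F [-0.02 -0.11 -3.42] tq [ 0.114 -0.005  0.025] tq along tool [ 0.009  0.114 -0.024] w 0.378998047934216 q7 0.1544284215262942
pos [ 0.4769 -0.0492  0.1079] x [0.127 0.992 0.004] z [ 0.006  0.003 -1.   ]
t 15.8 F [-0.45  0.18 -3.43] tq [ 0.145 -0.072 -0.001] tq along tool [-0.053  0.153  0.002] w 0.37997800455050995 q7 0.15439205015306987
pos [ 0.4769 -0.0493  0.1079] x [0.127 0.992 0.003] z [ 0.006  0.003 -1.   ]
t 15.85 F [ 0.54 -0.02 -3.01] tq [ 0.142 -0.016  0.022] tq along tool [ 0.002  0.143 -0.021] w 0.3783982580073877 q7 0.15438547087254384
pos [ 0.477  -0.0494  0.1079] x [0.127 0.992 0.003] z [ 0.006  0.003 -1.   ]
lift+y n= 4 row [20.0, -1.6, -43.0, 0.001, -0.001, -0.085]
tilt n= 5 row [52.0, 16.5, 10.0, 0.0, -0.122, 0.0]
down n= 2 row [1.5, 0.0, 30.0, -0.0, 0.0, 0.0]
```

Lantern_b pulls towards tool −x (+0.14 N m about tool y). At the tilted hover q7 ≈ −0.6, so a half turn about tool z there stays within range. I carry it over the middle bay and spin it there.

Call:
drive_tool:
  series: [-1, 4, 0, -43, 0, 0, -0.085, -1, 20, 0, -43, 0, 0, -0.085, -1, 25, 0, -43, 0, 0, -0.085, -1, 25, 0, -43, 0, 0, -0.085, -1, 52, 16, 8, 0, -0.122, 0, -1, 52, 16, 8, 0, -0.122, 0, -1, 52, 16, 8, 0, -0.122, 0, -1, 52, 16, 8, 0, -0.122, 0, -1, 52, 16, 8, 0, -0.122, 0, -1, 0, 0, 0, 0, 0, 0, -1, 0, 0, 0, 0, 0, 0]

```text
t: 17.27
eef_pos: [0.5018, 0.2743, 0.1805]
tool_rot: [0.236, 0.6, 0.742, -0.186]
contact_force: [0.7, -1.2, -2.3]
gripper_width: 0.379
```

```bash
python3 - <<'E'
from h import *
M=feel();tf();print(cur()[1]['q'])
E
```

```text
t 17.275 F [ 0.75 -1.19 -2.3 ] tq [ 0.909  0.151 -0.015] tq along tool [-0.025  0.92   0.043] w 0.3789159538101398 q7 -0.7618520451214179
pos [0.5018 0.2743 0.1805] x [-0.17   0.801 -0.573] z [ 0.126 -0.559 -0.819]
t 17.275 bed mm [17.6  0.4 95.7] F bed [-0.2  0.5 -2.6] axis tilt x.BZ 0.0 x.BY 0.003 w 0.379
[-1.11211536  0.58303558  0.34769492  1.76186203  0.34301096  1.19162641
 -0.76185205]
```

Call:
drive_tool:
  series: [-1, 0, 0, -15, 0, 0, 0.18, -1, 0, 0, 0, 0, 0, 0.18]

```text
t: 17.52
eef_pos: [0.5013, 0.2821, 0.1967]
tool_rot: [0.264, 0.727, 0.619, -0.137]
contact_force: [-1.0, -0.9, -2.4]
gripper_width: 0.378
```

```bash
python3 - <<'E'
from h import *
tf();print(cur()[1]['q'])
E
```

```text
t 17.525 bed mm [ 20.6   1.5 113.4] F bed [-0.8 -1.2 -2.3] axis tilt x.BZ 0.009 x.BY 0.366 w 0.378
[-1.17836861  0.57914654  0.43339745  1.74664145  0.29669353  1.20529708
 -1.08500064]
```

+wz lowers q7, so I turn the other way.

Call:
drive_tool:
  series: [-1, 0, 0, 0, 0, 0, -0.18, -1, 0, 0, 0, 0, 0, -0.18, -1, 0, 0, 0, 0, 0, -0.18, -1, 0, 0, 0, 0, 0, -0.18, -1, 0, 0, 0, 0, 0, -0.18, -1, 0, 0, 0, 0, 0, -0.18, -1, 0, 0, 0, 0, 0, -0.18, -1, 0, 0, 0, 0, 0, -0.18, -1, 0, 0, 0, 0, 0, -0.18, -1, 0, 0, 0, 0, 0, -0.18, -1, 0, 0, 0, 0, 0, -0.18, -1, 0, 0, 0, 0, 0, -0.18]

```text
t: 19.02
eef_pos: [0.5012, 0.2806, 0.1965]
tool_rot: [0.002, -0.209, 0.931, -0.299]
contact_force: [-0.9, 0.6, -3.1]
gripper_width: 0.38
```

Call:
drive_tool:
  series: [-1, 0, 0, 0, 0, 0, -0.18, -1, 0, 0, 0, 0, 0, -0.18, -1, 0, 0, 0, 0, 0, -0.18, -1, 0, 0, 0, 0, 0, -0.18, -1, 0, 0, 0, 0, 0, -0.18, -1, 0, 0, 0, 0, 0, -0.18, -1, 0, 0, 0, 0, 0, -0.16, -1, 0, 0, 0, 0, 0, 0, -1, 0, 0, 0, 0, 0, 0]

```text
t: 20.15
eef_pos: [0.5007, 0.2818, 0.1953]
tool_rot: [0.172, 0.708, -0.639, 0.245]
contact_force: [0.6, 0.2, -2.7]
gripper_width: 0.379
```

```bash
python3 - <<'E'
from h import *
M=feel();tf();print(cur()[1]['q'])
B2=tool(BX,-BZ)
M=plan(M,mat(B2,bed(.015,0,.035)),'down')
E
```

```text
t 20.15 F [ 0.63  0.19 -2.75] tq [ 0.832  0.19  -0.053] tq along tool [-0.134 -0.844  0.044] w 0.3793141090741937 q7 2.0404741977699152
pos [0.5007 0.2818 0.1953] x [ 0.063 -0.821  0.567] z [ 0.128 -0.557 -0.82 ]
t 20.15 bed mm [ 19.9   0.9 112.1] F bed [-1.6  0.7 -2.2] axis tilt x.BZ -0.003 x.BY -0.112 w 0.379
[-0.6789211   0.5616113  -0.26530858  1.70964205  0.60151817  1.37351148
  2.0404742 ]
down n= 2 row [-2.3, 0.9, 38.6, -0.003, 0.001, -0.056]
```

Call:
drive_tool:
  series: [-1, -2, 1, 38, 0, 0, -0.056, -1, -2, 1, 38, 0, 0, -0.056, -1, 0, 0, 18, 0, 0, 0, -1, 0, 0, 0, 0, 0, 0, -1, 0, 0, 0, 0, 0, 0]

```text
t: 20.78
eef_pos: [0.5101, 0.2352, 0.1157]
tool_rot: [0.185, 0.745, -0.597, 0.235]
contact_force: [0.2, -0.1, -2.4]
gripper_width: 0.38
```

```bash
python3 -c "
from h import *
tf()"
```

```text
t 20.775 bed mm [13.3  0.2 19.7] F bed [-1.3  0.1 -2.1] axis tilt x.BZ -0.004 x.BY 0.004 w 0.38
```

Now slide down-slope to about 2 mm above the ledge, lower, then push to the ledge.

Call:
drive_tool:
  series: [-1, -4, 0, 3, 0, 0, 0, -1, 0, 0, 4, 0, 0, 0, -1, 0, 0, 2, 0, 0, 0, -1, 0, 0, 2, 0, 0, 0, -1, 0, 0, 0, 0, 0, 0]

```text
t: 21.4
eef_pos: [0.5099, 0.2347, 0.107]
tool_rot: [0.184, 0.745, -0.596, 0.235]
contact_force: [-9.0, 9.4, 24.8]
gripper_width: 0.382
```

```bash
python3 -c "
from h import *
tf()"
```

```text
t 21.4 bed mm [ 8.7 -0.1 12.3] F bed [ 5.1 -6.8 26.6] axis tilt x.BZ -0.004 x.BY 0.005 w 0.382
```

Call:
drive_tool:
  series: [-1, -1, 0, 0, 0, 0, 0, -1, -1, 0, 0, 0, 0, 0, -1, 0, 0, 0, 0, 0, 0]

```text
t: 21.78
eef_pos: [0.5099, 0.2347, 0.1069]
tool_rot: [0.185, 0.744, -0.596, 0.236]
contact_force: [-10.5, 6.1, 31.6]
gripper_width: 0.379
```

```bash
python3 -c "
from h import *
tf()"
```

```text
t 21.775 bed mm [ 8.5 -0.1 12.3] F bed [11.4 -8.9 30.5] axis tilt x.BZ -0.001 x.BY 0.004 w 0.379
```

Call:
drive_tool:
  series: [-1, 1, 0, -3, 0, 0, 0, -1, 0, 0, 0, 0, 0, 0]

```text
t: 22.02
eef_pos: [0.5099, 0.2348, 0.1072]
tool_rot: [0.185, 0.745, -0.596, 0.235]
contact_force: [-4.1, 3.8, 13.4]
gripper_width: 0.377
```

```bash
python3 -c "
from h import *
tf()"
```

```text
t 22.025 bed mm [ 8.7 -0.1 12.5] F bed [ 3.9 -3.2 13.6] axis tilt x.BZ -0.003 x.BY 0.005 w 0.377
```

Call:
drive_tool:
  series: [-1, -1, 0, 0, 0, 0, 0, -1, -1, 0, 0, 0, 0, 0, -1, -1, 0, 0, 0, 0, 0, -1, 0, 0, 0, 0, 0, 0]

```text
t: 22.52
eef_pos: [0.5104, 0.2357, 0.1066]
tool_rot: [0.186, 0.744, -0.596, 0.237]
contact_force: [-3.3, 1.8, 17.8]
gripper_width: 0.379
```

```bash
python3 -c "
from h import *
tf()
s=cam('scene');t=cam('top')
cv2.imwrite('pics/p4.png',np.hstack([cv2.resize(s['pixels'][150:250,350:475],(400,320),interpolation=cv2.INTER_CUBIC),cv2.resize(t['pixels'][145:270,185:285],(320,400),interpolation=cv2.INTER_CUBIC)[:320]]))
M,o=cur();P=M[:3,3]+M[:3,2]*.009+M[:3,0]*.086
print(proj(s,P),proj(t,P))
"
```

```text
t 22.525 bed mm [ 7.6  0.6 12.4] F bed [ 8.2 -2.9 16. ] axis tilt x.BZ 0.001 x.BY 0.004 w 0.379
[387.84549519 168.51091711] [246.2156911  199.93852054]
```

View pics/p4.png

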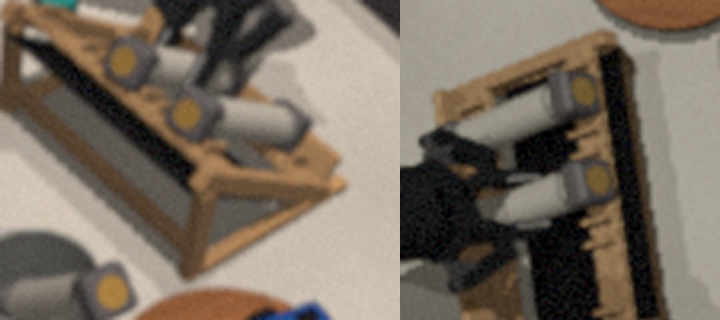

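B's end stands about 4 mm further up-slope than A's, so the 8 N was batten friction rather than the ledge. I lift it clear and slide on.

Call:
drive_tool:
  series: [-1, 0, 0, -5, 0, 0, 0, -1, -2, 0, 0, 0, 0, 0, -1, -2, 0, 0, 0, 0, 0, -1, 0, 0, 0, 0, 0, 0]

```text
t: 23.12
eef_pos: [0.5087, 0.2385, 0.1064]
tool_rot: [0.189, 0.743, -0.597, 0.237]
contact_force: [-0.5, -6.4, 9.2]
gripper_width: 0.381
```

```bash
python3 -c "
from h import *
tf()"
```

```text
t 23.125 bed mm [ 5.  -0.4 14. ] F bed [10.3 -1.8  4. ] axis tilt x.BZ 0.004 x.BY 0.003 w 0.381
```

Call:
drive_tool:
  series: [-1, -1.5, 0, 0, 0, 0, 0, -1, -1.5, 0, 0, 0, 0, 0, -1, 0, 0, 0, 0, 0, 0]

```text
t: 23.5
eef_pos: [0.5088, 0.2386, 0.1062]
tool_rot: [0.19, 0.742, -0.597, 0.238]
contact_force: [-1.0, -11.2, 17.5]
gripper_width: 0.38
```

```bash
python3 -c "
from h import *
tf()"
```

```text
t 23.5 bed mm [ 4.8 -0.4 14. ] F bed [18.8 -3.3  8.2] axis tilt x.BZ 0.009 x.BY 0.002 w 0.38
```

Call:
drive_tool:
  series: [-1, 4, 0, 0, 0, 0, 0, -1, 0, 0, 3, 0, 0, 0, -1, 0, 0, 2, 0, 0, 0, -1, 0, 0, 0, 0, 0, 0]

```text
t: 24.0
eef_pos: [0.509, 0.2377, 0.105]
tool_rot: [0.187, 0.744, -0.596, 0.237]
contact_force: [-6.6, -1.0, 26.2]
gripper_width: 0.379
```

```bash
python3 -c "
from h import *
tf()"
```

```text
t 24.0 bed mm [ 4.8 -0.4 12.5] F bed [14.6 -6.6 21.7] axis tilt x.BZ 0.002 x.BY 0.004 w 0.379
```

Lantern_b is seated on battens and ledge. Ease and release.

Call:
drive_tool:
  series: [-1, 1, 0, -2, 0, 0, 0, -0.1, 0, 0, 0, 0, 0, 0, 0.05, 0, 0, 0, 0, 0, 0, 0.2, 0, 0, 0, 0, 0, 0, 0.2, 0, 0, 0, 0, 0, 0, 0.2, 0, 0, -20, 0, 0, 0, 0.2, 0, 0, -35, 0, 0, 0, 0.2, 0, 0, -45, 0, 0, 0, 0.2, 0, 0, -50, 0, 0, 0, 1, 0, 0, -50, 0, 0, 0]

```text
t: 25.25
eef_pos: [0.4824, 0.3515, 0.2707]
tool_rot: [0.186, 0.745, -0.596, 0.234]
contact_force: [0.3, 0.8, -0.4]
gripper_width: 0.794
```

```bash
python3 - <<'E'
from h import *
M=feel();q=cur()[1]['q'];print(q)
t=cam('top');n=t['pixels'];hs=cv2.cvtColor(n,cv2.COLOR_BGR2HSV)
for xb in(-60,0,70):
  print('now',xb,[(int(y),int(np.mean(n[tuple(np.round(proj(t,bed(xb/1e3,y/1e3,.017))[::-1]).astype(int))]))) for y in range(-40,41,4)])
# amber seeds
for d,w in((t,(225,160,265,215)),(cam('scene'),(370,150,430,205))):
  im=cv2.cvtColor(d['pixels'],cv2.COLOR_BGR2HSV)
  m=((im[...,1]>140)&(im[...,0]>12)&(im[...,0]<28)).astype(np.uint8);x0,y0,x1,y1=w;k=np.zeros_like(m);k[y0:y1,x0:x1]=m[y0:y1,x0:x1]
  _,_,st,ce=cv2.connectedComponentsWithStats(k);print([(np.round(c,1).tolist(),int(s[4])) for c,s in zip(ce[1:],st[1:]) if s[4]>6])
# c grasp: tool x along foot (-CU) or up
z=np.array([np.cos(np.radians(41))*np.cos(CY),np.cos(np.radians(41))*np.sin(CY),-np.sin(np.radians(41))])
for sg in(1,-1):
  Rg=tool(sg*CU,z); G=CM+CU*.035
  a=plan(M,mat(Rg,G-z*.10),f'pre {sg}'); plan(a,mat(Rg,G-z*.004),'in'); print(a[:3,3])
E
```

```text
t 25.25 F [ 0.31  0.77 -0.4 ] tq [0.586 0.137 0.057] tq along tool [ 0.028 -0.602 -0.049] w 0.794381719716755 q7 2.168331836088915
pos [0.4824 0.3515 0.2707] x [ 0.18  -0.801  0.571] z [ 0.128 -0.556 -0.821]
[-0.74347396  0.54465183 -0.31021225  1.54946367  0.55680906  1.56505858
  2.16833184]
now -60 [(-40, 83), (-36, 84), (-32, 87), (-28, 90), (-24, 69), (-20, 42), (-16, 58), (-12, 81), (-8, 111), (-4, 114), (0, 129), (4, 129), (8, 116), (12, 89), (16, 70), (20, 82), (24, 95), (28, 92), (32, 88), (36, 84), (40, 82)]
now 0 [(-40, 74), (-36, 75), (-32, 76), (-28, 77), (-24, 75), (-20, 76), (-16, 90), (-12, 113), (-8, 128), (-4, 137), (0, 142), (4, 143), (8, 134), (12, 125), (16, 91), (20, 73), (24, 73), (28, 91), (32, 86), (36, 88), (40, 66)]
now 70 [(-40, 10), (-36, 10), (-32, 9), (-28, 0), (-24, 1), (-20, 49), (-16, 58), (-12, 67), (-8, 71), (-4, 73), (0, 73), (4, 74), (8, 73), (12, 70), (16, 44), (20, 5), (24, 4), (28, 9), (32, 12), (36, 0), (40, 3)]
[([241.9, 172.9], 24), ([245.9, 201.4], 25)]
[([405.3, 161.8], 9), ([388.3, 168.6], 31), ([407.8, 185.0], 40)]
pre 1 n= 9 row [23.7, 22.0, 33.6, 0.109, 0.022, -0.122]
in n= 2 row [-0.0, 0.0, 48.0, 0.0, 0.0, 0.0]
[0.6218825  0.00660078 0.17702074]
pre -1 n= 13 row [21.3, -20.7, 12.0, 0.017, -0.083, 0.137]
in n= 2 row [0.0, -0.0, 48.0, -0.0, -0.0, 0.0]
[0.6218825  0.00660078 0.17702074]
```

b is centred in its bay (0 ± 1 mm). Now lantern_c: approach square to it, tool x towards its foot, gripping about 35 mm above mid-length to clear the rim.

```bash
cat >> h.py <<'E'
CZ=np.array([np.cos(np.radians(41))*np.cos(CY),np.cos(np.radians(41))*np.sin(CY),-np.sin(np.radians(41))])
CR=tool(-CU,CZ); CG=CM+CU*.035
E
python3 - <<'E'
from h import *
M,o=cur()
H=CG-CZ*.10+[0,0,.11]
D=plan(M,mat(CR,H),'hi')
D=plan(D,mat(CR,CG-CZ*.1),'lower'); D=plan(D,mat(CR,CG-CZ*.004),'in')
# path heights
D=np.linalg.inv(M)@mat(CR,H); m=np.real(expm(logm(D)/12))
X=M
for i in range(12): X=X@m; print(np.round(X[:3,3],3),end=' ')
print(m[:3,3]*1000,R.from_matrix(m[:3,:3]).as_rotvec())
E
```

```text
hi n= 13 row [21.2, -24.7, 3.5, 0.017, -0.082, 0.137]
lower n= 3 row [27.7, -0.0, 24.1, -0.0, -0.0, 0.0]
in n= 2 row [0.0, -0.0, 48.0, -0.0, -0.0, 0.0]
[0.513 0.341 0.284] [0.541 0.322 0.294] [0.566 0.299 0.304] [0.587 0.272 0.314] [0.605 0.242 0.321] [0.618 0.21  0.326] [0.628 0.175 0.329] [0.633 0.14  0.328] [0.635 0.105 0.324] [0.633 0.071 0.315] [0.629 0.037 0.303] [0.622 0.007 0.287] [ 23.1542699  -26.67518498   3.86037514] [ 0.0184714  -0.08915311  0.14849013]
```

Call:
drive_tool:
  series: [1, 23, -27, 4, 0.018, -0.089, 0.148, 1, 23, -27, 4, 0.018, -0.089, 0.148, 1, 23, -27, 4, 0.018, -0.089, 0.148, 1, 23, -27, 4, 0.018, -0.089, 0.148, 1, 23, -27, 4, 0.018, -0.089, 0.148, 1, 23, -27, 4, 0.018, -0.089, 0.148, 1, 23, -27, 4, 0.018, -0.089, 0.148, 1, 23, -27, 4, 0.018, -0.089, 0.148, 1, 23, -27, 4, 0.018, -0.089, 0.148, 1, 23, -27, 4, 0.018, -0.089, 0.148, 1, 23, -27, 4, 0.018, -0.089, 0.148, 1, 23, -27, 4, 0.018, -0.089, 0.148]

```text
t: 26.85
eef_pos: [0.6356, 0.0285, 0.2948]
tool_rot: [0.349, -0.146, 0.925, -0.031]
contact_force: [0.1, -0.5, -0.3]
gripper_width: 1.001
```

```bash
python3 - <<'E'
from h import *
M=feel();print(cur()[1]['q'])
D=plan(M,mat(CR,CG-CZ*.1),'lower',v=45); D=plan(D,mat(CR,CG-CZ*.004),'in')
E
```

```text
t 26.85 F [ 0.06 -0.51 -0.32] tq [-0.093  0.688 -0.024] tq along tool [-0.119  0.684 -0.012] w 1.0007064040860654 q7 1.0951414979657679
pos [0.6356 0.0285 0.2948] x [-0.714 -0.292 -0.636] z [ 0.654  0.044 -0.755]
[ 0.22722724  0.15198446 -0.43826919  2.11047309  0.67046154  0.22607139
  1.0951415 ]
lower n= 3 row [31.6, -1.9, 24.9, -0.007, -0.048, 0.069]
in n= 2 row [0.0, -0.0, 48.0, -0.0, -0.0, 0.0]
```

Call:
drive_tool:
  series: [1, 31, -2, 25, -0.007, -0.048, 0.069, 1, 31, -2, 25, -0.007, -0.048, 0.069, 1, 31, -2, 25, -0.007, -0.048, 0.069, 1, 0, 0, 0, 0, 0, 0]

```text
t: 27.35
eef_pos: [0.6333, 0.0034, 0.2546]
tool_rot: [0.364, -0.111, 0.924, -0.039]
contact_force: [-0.2, 0.5, -0.4]
gripper_width: 1.001
```

```bash
python3 - <<'E'
from h import *
M=feel();print(cur()[1]['q'],np.round(CR,3).tolist(),CG)
D=plan(M,mat(CR,CG-CZ*.1),'fix',v=45); D=plan(D,mat(CR,CG-CZ*.004),'in')
D=plan(M,mat(M[:3,:3],CG-M[:3,2]*.004),'in as is')
E
```

```text
t 27.35 F [-0.18  0.46 -0.36] tq [-0.012  0.763  0.001] tq along tool [-0.17   0.744 -0.003] w 1.0005939092211904 q7 0.28108490731144953
pos [0.6333 0.0034 0.2546] x [-0.71  -0.234 -0.664] z [ 0.682  0.008 -0.731]
[ 0.3460553   0.22052665 -0.54762896  2.17545877  1.46626772  0.20641048
  0.28108491] [[-0.651, -0.122, 0.749], [-0.08, 0.993, 0.092], [-0.755, 0.0, -0.656]] [0.69679091 0.01579837 0.11141484]
fix n= 2 row [30.5, 7.0, 23.8, -0.034, -0.057, 0.075]
in n= 2 row [0.0, -0.0, 48.0, -0.0, -0.0, 0.0]
in as is n= 3 row [15.7, 7.6, 48.0, 0.0, -0.0, 0.0]
```

The wrist (q6 near 0.2) cannot make the full 49° tilt, so I use 35° and grip 40 mm above mid-length.

```bash
cat >> h.py <<'E'
a=np.radians(35);CZ=np.array([np.sin(a)*np.cos(CY),np.sin(a)*np.sin(CY),-np.cos(a)])
CR=tool(-CU,CZ); CG=CM+CU*.040
E
python3 - <<'E'
from h import *
M,o=cur()
D=plan(M,mat(CR,CG-CZ*.09),'pre',v=30); D=plan(D,mat(CR,CG-CZ*.004),'in')
E
```

```text
pre n= 3 row [9.7, 3.5, 20.1, -0.028, 0.044, 0.047]
in n= 2 row [-0.0, 0.0, 43.0, 0.0, 0.0, 0.0]
```

Call:
drive_tool:
  series: [1, 10, 3.5, 20, -0.028, 0.044, 0.047, 1, 10, 3.5, 20, -0.028, 0.044, 0.047, 1, 10, 3.5, 20, -0.028, 0.044, 0.047, 1, 0, 0, 0, 0, 0, 0, 1, 0, 0, 0, 0, 0, 0]

```text
t: 27.98
eef_pos: [0.6491, 0.0109, 0.1907]
tool_rot: [0.301, -0.059, 0.952, 0.018]
contact_force: [-0.0, -0.6, -0.1]
gripper_width: 0.999
```

```bash
python3 - <<'E'
from h import *
M=feel();print(cur()[1]['q'])
D=plan(M,mat(CR,CG-CZ*.06),'pre',v=30); D=plan(D,mat(CR,CG-CZ*.004),'in')
cv2.imwrite('pics/c1.png',np.hstack([cv2.resize(cam(n)['pixels'][a:a+100,b:b+100],(400,400),interpolation=cv2.INTER_CUBIC) for n,a,b in(('scene',175,310),('top',95,250))]))
E
```

```text
t 27.975 F [-0.02 -0.58 -0.12] tq [-0.105  0.549  0.02 ] tq along tool [ 0.019  0.558 -0.038] w 0.9988188301963761 q7 0.562478203516045
pos [0.6491 0.0109 0.1907] x [-0.812 -0.101 -0.576] z [ 0.571  0.07  -0.818]
[ 0.40745463  0.37785465 -0.61213759  2.09712441  1.10471198  0.22670398
  0.5624782 ]
pre n= 2 row [0.7, -0.4, 15.6, -0.0, 0.001, 0.0]
in n= 2 row [-0.0, -0.0, 28.0, 0.0, 0.0, 0.0]
```

View pics/c1.png

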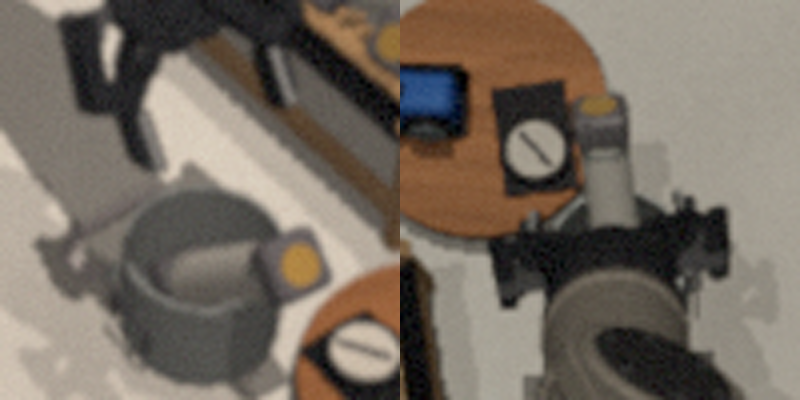

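The open jaws straddle the lantern symmetrically: hand at (610,250) in the right half, amber tip (600,105). Go in and close.

Call:
drive_tool:
  series: [1, 0, 0, 28, 0, 0, 0, 1, 0, 0, 28, 0, 0, 0, 1, 0, 0, 28, 0, 0, 0, 1, 0, 0, 0, 0, 0, 0, -1, 0, 0, 0, 0, 0, 0, -1, 0, 0, 0, 0, 0, 0, -1, 0, 0, 0, 0, 0, 0, -1, 0, 0, 0, 0, 0, 0, -1, 0, 0, 0, 0, 0, 0]
  force: 50

```text
t: 29.2
eef_pos: [0.6971, 0.0162, 0.1217]
tool_rot: [0.301, -0.058, 0.952, 0.018]
contact_force: [-1.3, -1.0, 4.8]
gripper_width: 0.377
```

```bash
python3 - <<'E'
from h import *
M=feel();print(cur()[1]['q'])
print('CU in tool',M[:3,:3].T@CU, 'z in tool',M[:3,:3].T@[0,0,1])
E
```

```text
t 29.2 F [-1.3  -1.02  4.79] tq [-0.147  0.386  0.036] tq along tool [ 0.061  0.401 -0.086] w 0.37681123913177333 q7 0.06931278080058316
pos [0.6971 0.0162 0.1217] x [-0.812 -0.099 -0.575] z [ 0.571  0.07  -0.818]
[ 0.24963512  0.5334922  -0.44789369  2.03448193  1.61289623  0.1932582
  0.06931278]
CU in tool [-9.70792197e-01  4.16505587e-04 -2.39921521e-01] z in tool [-5.75263593e-01  5.95153248e-05 -8.17968090e-01]
```

Call:
drive_tool:
  series: [-1, -9, 0, -7, 0, 0, 0, -1, -9, 0, -7, 0, 0, 0, -1, -17, 0, -13, 0, 0, 0, -1, -17, 0, -13, 0, 0, 0, -1, -17, 0, -13, 0, 0, 0, -1, -17, 0, -13, 0, 0, 0, -1, -17, 0, -13, 0, 0, 0, -1, 0, 0, 0, 0, 0, 0]

```text
t: 30.2
eef_pos: [0.736, 0.0207, 0.2454]
tool_rot: [0.301, -0.057, 0.952, 0.019]
contact_force: [-0.8, 0.4, -3.0]
gripper_width: 0.381
```

```bash
python3 - <<'E'
from h import *
M=feel();print(cur()[1]['q'])
L=M[:3,:3]@np.array([-.9708,0,-.2399]); print('lantern u',L,'foot end z',(M[:3,3]+M[:3,2]*.004-L*.13)[2])
# level: rotate about tool y so that tool z vertical
D=plan(M,mat(yawdown(187),[.66,.02,.33]),'level')
E
```

```text
t 30.2 F [-0.8   0.4  -3.04] tq [-0.095  0.779  0.031] tq along tool [-0.017  0.785 -0.025] w 0.380827896938587 q7 0.8663863404331605
pos [0.736  0.0207 0.2454] x [-0.812 -0.098 -0.575] z [ 0.571  0.07  -0.818]
[ 0.48949904  0.47218265 -0.77218062  1.85235908  0.85888943  0.42997851
  0.86638634]
lantern u [0.65131756 0.07830124 0.75475758] foot end z 0.14405621812528466
level n= 4 row [9.7, 2.1, -27.1, 0.0, 0.153, -0.0]
```

Call:
drive_tool:
  series: [-1, 10, 2, -27, 0, 0.153, 0, -1, 10, 2, -27, 0, 0.153, 0, -1, 10, 2, -27, 0, 0.153, 0, -1, 10, 2, -27, 0, 0.153, 0, -1, 0, 0, 0, 0, 0, 0, -1, 0, 0, 0, 0, 0, 0, -1, 0, 0, 0, 0, 0, 0]

```text
t: 31.08
eef_pos: [0.658, 0.019, 0.3269]
tool_rot: [-0.0, -0.061, 0.998, -0.0]
contact_force: [0.3, -0.2, -2.0]
gripper_width: 0.381
```

```bash
python3 - <<'E'
from h import *
for i in range(4): M=feel();cam('top')
print(cur()[1]['q'])
E
```

```text
t 31.075 F [ 0.28 -0.15 -1.98] tq [-0.015 -0.187  0.018] tq along tool [ 0.037 -0.184 -0.018] w 0.38117795115795083 q7 1.2203060714713678
pos [0.658  0.019  0.3269] x [-0.993 -0.121  0.001] z [-0.001 -0.001 -1.   ]
t 31.125 F [ 0.1  -0.3  -3.69] tq [ 0.044 -0.183 -0.056] tq along tool [-0.022 -0.187  0.056] w 0.3793245686446699 q7 1.2204596977523618
pos [0.6581 0.019  0.3273] x [-0.993 -0.121  0.001] z [-0.001 -0.001 -1.   ]
t 31.175 F [ 0.42  0.07 -3.34] tq [ 0.025 -0.135 -0.022] tq along tool [-0.009 -0.137  0.022] w 0.37681860127651456 q7 1.2205612085811859
pos [0.6582 0.0191 0.3277] x [-0.993 -0.121  0.001] z [-0.001 -0.001 -1.   ]
t 31.225 F [-0.62  0.27 -2.12] tq [ 0.028 -0.217  0.004] tq along tool [-0.001 -0.219 -0.004] w 0.3809428027862693 q7 1.2206594556535189
pos [0.6583 0.0192 0.3281] x [-0.993 -0.121  0.   ] z [-0. -0. -1.]
[ 0.49841609  0.55655144 -0.94587576  1.45894752  0.45376989  1.35711572
  1.22069202]
```

Lantern_c pulls towards tool +x (−0.18 N m, about 70 mm from the grip, which is 40 + 36), so its foot end is the heavy one. I check the grip offset by triangulating the amber end and plan the last bay.

```bash
cat >> h.py <<'E'
def gripR(ut):
    ut=np.array(ut,float);ut/=np.linalg.norm(ut);y=np.array([0,1.,0]);return np.c_[BX,BY,BZ]@np.c_[ut,y,np.cross(ut,y)].T
E
python3 - <<'E'
from h import *
M,o=cur(); ut=np.array([-.9708,0,-.2399]); pr=M[:3,3]+M[:3,:3]@(np.array([0,0,.004])+ut*.05)
px=[];ds=[]
for n in('top','scene'):
  d=cam(n);ds.append(d);c=proj(d,pr);x,y=np.round(c).astype(int);im=cv2.cvtColor(d['pixels'],cv2.COLOR_BGR2HSV)
  r=25;w=im[y-r:y+r,x-r:x+r];m=((w[...,1]>130)&(w[...,0]>12)&(w[...,0]<28)&(w[...,2]>60)).astype(np.uint8)
  _,_,st,ce=cv2.connectedComponentsWithStats(m);print(n,c,[(np.round(k+[x-r,y-r],1).tolist(),int(s[4])) for k,s in zip(ce[1:],st[1:]) if s[4]>4])
R1=gripR(ut);G=lambda x,z:bed(.040+x,-.076,z)-R1[:,2]*.004
print('tool z',R1[:,2])
D=plan(M,mat(R1,G(.015,.10)),'to hover'); D=plan(D,mat(R1,G(.012,.02)),'down')
D=np.linalg.inv(M)@mat(R1,G(.015,.1)); m=np.real(expm(logm(D)/10)); X=M
for i in range(10): X=X@m; print(np.round(X[:3,3],2),end='')
E
```

```text
top [290.48885621 106.67993261] []
scene [386.77607795 172.4552092 ] [([405.3, 161.9], 12), ([387.8, 174.7], 62), ([408.0, 185.3], 45)]
tool z [ 0.07614299 -0.35217525 -0.93283162]
to hover n= 9 row [38.6, 9.5, 6.7, 0.03, -0.033, 0.162]
down n= 2 row [-8.1, 0.0, 39.2, 0.0, -0.0, -0.0]
[0.62 0.02 0.32][0.59 0.03 0.32][0.56 0.05 0.31][0.53 0.06 0.3 ][0.5  0.09 0.29][0.48 0.11 0.27][0.46 0.14 0.26][0.44 0.17 0.24][0.44 0.2  0.23][0.43 0.23 0.21]
```

Call:
drive_tool:
  series: [-1, 38.6, 9.5, 4, 0.03, -0.033, 0.162, -1, 38.6, 9.5, 4, 0.03, -0.033, 0.162, -1, 38.6, 9.5, 4, 0.03, -0.033, 0.162, -1, 38.6, 9.5, 4, 0.03, -0.033, 0.162, -1, 38.6, 9.5, 4, 0.03, -0.033, 0.162, -1, 38.6, 9.5, 4, 0.03, -0.033, 0.162, -1, 38.6, 9.5, 4, 0.03, -0.033, 0.162, -1, 38.6, 9.5, 4, 0.03, -0.033, 0.162, -1, 38.6, 9.5, 4, 0.03, -0.033, 0.162, -1, 0, 0, 0, 0, 0, 0, -1, 0, 0, 0, 0, 0, 0]

```text
t: 32.75
eef_pos: [0.4315, 0.2289, 0.237]
tool_rot: [0.138, 0.603, 0.777, -0.113]
contact_force: [-0.2, -0.2, -2.2]
gripper_width: 0.377
```

```bash
python3 - <<'E'
from h import *
M=feel();print(cur()[1]['q'])
ut=np.array([-.9708,0,-.2399]);R1=gripR(ut);G=lambda x,z:bed(.040+x,-.076,z)-R1[:,2]*.004
D=plan(M,mat(R1,G(.012,.05)),'h2',v=40,w=.1); D=plan(D,mat(R1,G(.012,.02)),'down')
E
```

```text
t 32.75 F [-0.24 -0.23 -2.19] tq [ 0.363  0.094 -0.013] tq along tool [0.005 0.375 0.009] w 0.37695824074124856 q7 -0.9550685211174418
pos [0.4315 0.2289 0.237 ] x [-0.234  0.907 -0.351] z [ 0.079 -0.342 -0.936]
[-0.13809515  0.38447222 -0.81862082  1.90518829  0.56906047  1.28122857
 -0.95506852]
h2 n= 2 row [1.5, 0.9, 37.1, 0.003, -0.005, 0.019]
down n= 1 row [-7.2, -0.0, 29.1, 0.0, -0.0, -0.0]
```

Call:
drive_tool:
  series: [-1, 1.5, 1, 37, 0.003, -0.005, 0.019, -1, 1.5, 1, 37, 0.003, -0.005, 0.019, -1, -3, 0, 14, 0, 0, 0, -1, -4, 0, 14, 0, 0, 0, -1, 0, 0, 0, 0, 0, 0, -1, 0, 0, 0, 0, 0, 0]

```text
t: 33.5
eef_pos: [0.4425, 0.1911, 0.144]
tool_rot: [0.143, 0.618, 0.764, -0.114]
contact_force: [0.5, -0.6, -3.4]
gripper_width: 0.379
```

```bash
cat >> h.py <<'E'
def cst():
    M,o=cur();ut=np.array([-.9708,0,-.2399]); u=M[:3,:3]@ut; m=M[:3,3]+M[:3,2]*.004-u*.04-BO
    print('mid bed',np.round([m@b*1e3 for b in(BX,BY,BZ)],1),'u.BY,BZ',np.round([u@BY,u@BZ],3)); tf()
E
python3 - <<'E'
from h import *
cst()
t=cam('top')['pixels'];s=cam('scene')['pixels']
cv2.imwrite('pics/c2.png',np.hstack([cv2.resize(s[130:230,340:440],(400,400),interpolation=cv2.INTER_CUBIC),cv2.resize(t[165:265,185:285],(400,400),interpolation=cv2.INTER_CUBIC)]))
E
```

```text
mid bed [ 12.1 -75.1  22.5] u.BY,BZ [-0.003 -0.001]
t 33.5 bed mm [ 53.1 -75.2  26.4] F bed [-1.4  0.4 -3.1] axis tilt x.BZ 0.241 x.BY 0.003 w 0.379
```

View pics/c2.png

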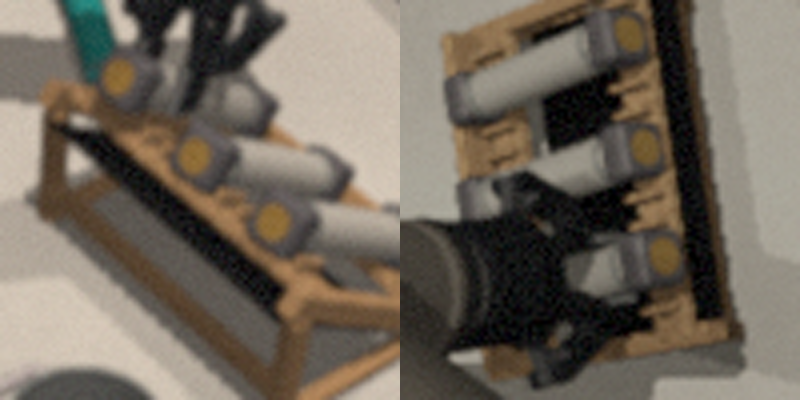

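Lantern_c hovers over the third bay, aligned between the ribs: (655,260) in the right half. Lower it.

Call:
drive_tool:
  series: [-1, 0.7, -0.5, 4.3, 0, 0, 0, -1, 0.7, -0.5, 4.3, 0, 0, 0, -1, 0.7, 0, 4.3, 0, 0, 0, -1, 0.7, 0, 4.3, 0, 0, 0, -1, 0, 0, 0, 0, 0, 0]

```text
t: 34.22
eef_pos: [0.4435, 0.1896, 0.1291]
tool_rot: [0.144, 0.618, 0.764, -0.112]
contact_force: [-4.2, 2.6, 24.2]
gripper_width: 0.383
```

```bash
python3 -c "
from h import *
cst()"
```

```text
mid bed [  4.9 -74.3   9.4] u.BY,BZ [-0.005 -0.002]
t 34.225 bed mm [ 45.9 -74.5  13.2] F bed [11.1 -3.5 21.8] axis tilt x.BZ 0.241 x.BY 0.003 w 0.383
```

Call:
drive_tool:
  series: [-1, -0.5, 0, 2, 0, 0, 0, -1, -0.5, 0, 2, 0, 0, 0, -1, 0, 0, 0, 0, 0, 0]

```text
t: 34.6
eef_pos: [0.4435, 0.1896, 0.1289]
tool_rot: [0.145, 0.618, 0.765, -0.111]
contact_force: [-14.4, 6.1, 54.4]
gripper_width: 0.384
```

```bash
python3 -c "
from h import *
cst()"
```

```text
mid bed [  4.8 -74.2   9.2] u.BY,BZ [-0.005 -0.002]
t 34.6 bed mm [ 45.8 -74.5  13.1] F bed [ 23.8 -12.8  49.7] axis tilt x.BZ 0.241 x.BY 0.003 w 0.384
```

Too firm and early, so I back off and use the moment change to see where it touches.

Call:
drive_tool:
  series: [-1, 0.5, 0, -4, 0, 0, 0, -1, 0, 0, 0, 0, 0, 0]

```text
t: 34.85
eef_pos: [0.4435, 0.1897, 0.1292]
tool_rot: [0.144, 0.618, 0.765, -0.112]
contact_force: [-3.7, 4.7, 21.1]
gripper_width: 0.383
```

```bash
python3 -c "
from h import *
cst();feel();cam('top');feel()"
```

```text
mid bed [  4.9 -74.3   9.5] u.BY,BZ [-0.004 -0.003]
t 34.85 bed mm [ 45.9 -74.5  13.3] F bed [ 7.7 -2.6 20.4] axis tilt x.BZ 0.243 x.BY 0.003 w 0.383
t 34.85 F [-3.73  4.74 21.12] tq [-0.072  0.19  -0.205] tq along tool [ 0.261 -0.032  0.12 ] w 0.3826128664265793 q7 -1.104716179528734
pos [0.4435 0.1897 0.1292] x [-0.194  0.913 -0.358] z [ 0.081 -0.348 -0.934]
t 34.9 F [-4.29  4.43 21.07] tq [-0.16   0.223 -0.272] tq along tool [ 0.332 -0.111  0.164] w 0.37387159510449025 q7 -1.1047388534329319
pos [0.4435 0.1897 0.1292] x [-0.194  0.913 -0.358] z [ 0.081 -0.348 -0.934]
```

Call:
drive_tool:
  series: [-1, -2, 0, -6, 0, 0, 0, -1, 0, 0, 0, 0, 0, 0, -1, 0, 0, 0, 0, 0, 0]

```text
t: 35.28
eef_pos: [0.442, 0.1863, 0.1323]
tool_rot: [0.143, 0.619, 0.764, -0.115]
contact_force: [1.9, 0.3, 0.1]
gripper_width: 0.38
```

```bash
python3 - <<'E'
from h import *
cst();feel()
M,o=cur()
ut=np.array([-.9708,0,-.2399]);u=M[:3,:3]@ut;G=M[:3,3]+M[:3,2]*.004
t=cam('top');s=cam('scene');feel()
print('pred amber',proj(t,G+u*.05),proj(s,G+u*.05))
for d,w in((t,(225,215,275,250)),(s,(355,135,385,165))):
  im=cv2.cvtColor(d['pixels'],cv2.COLOR_BGR2HSV);x0,y0,x1,y1=w
  m=((im[...,1]>120)&(im[...,0]>12)&(im[...,0]<28)).astype(np.uint8);k=np.zeros_like(m);k[y0:y1,x0:x1]=m[y0:y1,x0:x1]
  _,_,st,ce=cv2.connectedComponentsWithStats(k);print([(np.round(c,1).tolist(),st_.tolist()) for c,st_ in zip(ce[1:],st[1:]) if st_[4]>6])
E
```

```text
mid bed [  9.1 -76.5  10.2] u.BY,BZ [-0.003 -0.   ]
t 35.275 bed mm [ 50.1 -76.6  14.1] F bed [0.1 2.  0.1] axis tilt x.BZ 0.24 x.BY 0.003 w 0.38
t 35.275 F [1.94 0.34 0.13] tq [ 0.767 -0.213 -0.019] tq along tool [-0.337  0.706  0.151] w 0.37996883132461107 q7 -1.0941493440428167
pos [0.442  0.1863 0.1323] x [-0.194  0.912 -0.36 ] z [ 0.075 -0.352 -0.933]
t 35.375 F [ 0.44  0.52 -0.77] tq [ 0.748 -0.267 -0.051] tq along tool [-0.371  0.676  0.198] w 0.38042164316117305 q7 -1.0940751072383998
pos [0.442  0.1863 0.1323] x [-0.194  0.912 -0.36 ] z [ 0.075 -0.352 -0.933]
pred amber [252.02279676 228.66232912] [367.82269749 151.43696006]
[([253.7, 228.5], [251, 225, 7, 8, 42]), ([264.6, 236.1], [263, 231, 4, 11, 14]), ([251.2, 239.1], [249, 238, 5, 3, 8]), ([267.2, 246.6], [265, 245, 5, 4, 9]), ([244.6, 247.8], [241, 246, 8, 4, 9])]
[([367.3, 152.9], [364, 149, 7, 9, 43]), ([358.5, 154.0], [357, 152, 4, 5, 13]), ([372.0, 163.6], [370, 163, 5, 2, 8])]
```

```bash
python3 - <<'E'
from h import *
t=cam('top');s=cam('scene')
for n,a,b in(('A',(241.9,172.9),(407.8,185.0)),('B',(245.9,201.4),(388.3,168.6)),('C',(253.7,228.5),(367.3,152.9))):
  p,r=tri(t,a,s,b);print(n,np.round([(p-BO)@k*1e3 for k in(BX,BY,BZ)],1),round(r*1e3,1))
cst()
E
```

```text
A [93.6 75.6 -1. ] 1.6
B [88.7 -1.3  2.1] 1.9
C [ 99.4 -76.6   5.6] 1.7
mid bed [  9.1 -76.7  10.4] u.BY,BZ [-0.002 -0.   ]
t 35.475 bed mm [ 50.  -76.8  14.2] F bed [-1.3  1.4 -0.6] axis tilt x.BZ 0.24 x.BY 0.003 w 0.383
```

Call:
drive_tool:
  series: [-1, 2.2, 0, -0.5, 0, 0, 0, -1, 2, 0, 0.5, 0, 0, 0, -1, 0, 0, 0, 0, 0, 0]

```text
t: 35.85
eef_pos: [0.4408, 0.1905, 0.1308]
tool_rot: [0.142, 0.618, 0.764, -0.115]
contact_force: [0.2, 0.2, -1.4]
gripper_width: 0.375
```

```bash
python3 -c "
from h import *
cst();feel()"
```

```text
mid bed [  4.7 -76.9  11.5] u.BY,BZ [-0.002 -0.   ]
t 35.85 bed mm [ 45.7 -77.   15.4] F bed [-0.9  0.2 -1.1] axis tilt x.BZ 0.24 x.BY 0.002 w 0.375
t 35.85 F [ 0.21  0.16 -1.38] tq [ 0.683 -0.138 -0.02 ] tq along tool [-0.253  0.639  0.119] w 0.3752025423743378 q7 -1.1019909702704396
pos [0.4408 0.1905 0.1308] x [-0.195  0.912 -0.36 ] z [ 0.075 -0.352 -0.933]
```

Call:
drive_tool:
  series: [-1, 1.5, 0, 0, 0, 0, 0, -1, 1.5, 0, 0, 0, 0, 0, -1, 0, 0, 0, 0, 0, 0]

```text
t: 36.22
eef_pos: [0.4403, 0.1932, 0.1298]
tool_rot: [0.142, 0.618, 0.764, -0.115]
contact_force: [0.9, 0.7, -2.4]
gripper_width: 0.378
```

```bash
python3 -c "
from h import *
cst();feel()"
```

```text
mid bed [  1.9 -76.8  12.3] u.BY,BZ [-0.002 -0.   ]
t 36.225 bed mm [ 42.9 -76.9  16.2] F bed [-1.8  1.1 -1.6] axis tilt x.BZ 0.24 x.BY 0.002 w 0.378
t 36.225 F [ 0.94  0.74 -2.35] tq [ 0.577 -0.124  0.019] tq along tool [-0.232  0.538  0.069] w 0.3777225523634438 q7 -1.1076562944519623
pos [0.4403 0.1932 0.1298] x [-0.195  0.912 -0.36 ] z [ 0.075 -0.352 -0.933]
```

The foot touches first, so the lantern sits about 2° foot-low in the grip. I correct with +0.03 about tool y and continue down-slope.

Call:
drive_tool:
  series: [-1, 0, 0, 0, 0, 0.03, 0, -1, 1.5, 0, 0, 0, 0, 0, -1, 1.5, 0, 0.5, 0, 0, 0, -1, 0, 0, 0, 0, 0, 0]

```text
t: 36.72
eef_pos: [0.4399, 0.1958, 0.1285]
tool_rot: [0.131, 0.62, 0.766, -0.106]
contact_force: [1.7, 0.0, -2.7]
gripper_width: 0.386
```

```bash
python3 -c "
from h import *
cst();feel()"
```

```text
mid bed [ -1.1 -76.6  13.9] u.BY,BZ [-0.002 -0.03 ]
t 36.725 bed mm [ 39.9 -76.7  16.6] F bed [-1.3  1.7 -2.4] axis tilt x.BZ 0.269 x.BY 0.002 w 0.386
t 36.725 F [ 1.72  0.04 -2.75] tq [ 0.323 -0.326 -0.016] tq along tool [-0.359  0.248  0.143] w 0.3864133850578955 q7 -1.0932865320454193
pos [0.4399 0.1958 0.1285] x [-0.197  0.922 -0.332] z [ 0.07  -0.325 -0.943]
```

Call:
drive_tool:
  series: [-1, 1.5, 0, 0.4, 0, 0, 0, -1, 1.5, 0, 0.4, 0, 0, 0, -1, 0, 0, 0, 0, 0, 0]

```text
t: 37.1
eef_pos: [0.4393, 0.1985, 0.1267]
tool_rot: [0.131, 0.62, 0.766, -0.106]
contact_force: [0.2, -0.6, -3.4]
gripper_width: 0.376
```

```bash
python3 -c "
from h import *
cst();feel()"
```

```text
mid bed [ -4.4 -76.6  14.1] u.BY,BZ [-0.002 -0.031]
t 37.1 bed mm [ 36.6 -76.7  16.7] F bed [-1.5  0.1 -3.2] axis tilt x.BZ 0.269 x.BY 0.002 w 0.376
t 37.1 F [ 0.23 -0.58 -3.45] tq [ 0.442 -0.388 -0.046] tq along tool [-0.43   0.351  0.2  ] w 0.37636527527260216 q7 -1.0998418153726373
pos [0.4393 0.1985 0.1267] x [-0.197  0.923 -0.332] z [ 0.07  -0.324 -0.943]
```

```bash
cat >> h.py <<'E'
def ambers():
    t=cam('top');s=cam('scene');out={}
    for n,wt,ws in(('A',(234,165,252,182),(400,177,416,193)),('B',(238,192,256,210),(380,160,398,177)),('C',(244,220,262,237),(358,143,378,163))):
        c=[]
        for d,w in((t,wt),(s,ws)):
            x0,y0,x1,y1=w;im=cv2.cvtColor(d['pixels'],cv2.COLOR_BGR2HSV)[y0:y1,x0:x1]
            m=((im[...,1]>120)&(im[...,0]>12)&(im[...,0]<28)).astype(np.uint8);_,_,st,ce=cv2.connectedComponentsWithStats(m);i=1+st[1:,4].argmax();c.append(ce[i]+[x0,y0])
        p,r=tri(t,c[0],s,c[1]);print(n,np.round(c,1).tolist(),np.round([(p-BO)@k*1e3 for k in(BX,BY,BZ)],1),round(r*1e3,1))
E
python3 -c "
from h import *
ambers();cst()"
```

```text
A [[242.0, 173.1], [407.9, 185.1]] [92.9 75.4 -1.5] 2.2
B [[246.1, 201.4], [388.1, 168.6]] [89.1 -1.5  1.8] 1.9
C [[249.5, 229.6], [370.5, 152.6]] [ 86.2 -76.4   8.1] 1.7
mid bed [ -4.4 -76.7  14.1] u.BY,BZ [-0.002 -0.031]
t 37.2 bed mm [ 36.6 -76.7  16.7] F bed [-2.3  1.9 -2. ] axis tilt x.BZ 0.27 x.BY 0.002 w 0.378
```

Amber ends show a trend across the bays (A 92.9/−1.5, B 89.1/1.8), so C's seat is expected near x 85–87, z about 5. A little further, then down.

Call:
drive_tool:
  series: [-1, 1, 0, 0.8, 0, 0, 0, -1, 1, 0, 0.8, 0, 0, 0, -1, 0, 0, 0, 0, 0, 0]

```text
t: 37.58
eef_pos: [0.4394, 0.1978, 0.1249]
tool_rot: [0.132, 0.62, 0.766, -0.107]
contact_force: [1.8, -5.4, 4.9]
gripper_width: 0.379
```

```bash
python3 -c "
from h import *
cst();feel()"
```

```text
mid bed [ -4.9 -76.7  12.1] u.BY,BZ [-0.003 -0.027]
t 37.575 bed mm [ 36.2 -76.8  14.9] F bed [7.5 0.6 0.7] axis tilt x.BZ 0.266 x.BY 0.004 w 0.379
t 37.575 F [ 1.77 -5.44  4.86] tq [-0.916 -0.408 -0.114] tq along tool [-0.159 -0.981  0.177] w 0.37866807318985374 q7 -1.1053411099748471
pos [0.4394 0.1978 0.1249] x [-0.195  0.922 -0.335] z [ 0.069 -0.328 -0.942]
```

Call:
drive_tool:
  series: [-1, 1, 0, 1, 0, 0, 0, -1, 0.7, 0, 1, 0, 0, 0, -1, 0, 0, 0, 0, 0, 0]

```text
t: 37.95
eef_pos: [0.4394, 0.1976, 0.1244]
tool_rot: [0.134, 0.62, 0.765, -0.108]
contact_force: [-2.7, -10.3, 23.5]
gripper_width: 0.381
```

```bash
python3 -c "
from h import *
cst();feel()"
```

```text
mid bed [ -5.  -76.6  11.3] u.BY,BZ [-0.004 -0.022]
t 37.95 bed mm [ 36.  -76.8  14.3] F bed [21.3 -4.8 13.8] axis tilt x.BZ 0.261 x.BY 0.005 w 0.381
t 37.95 F [ -2.67 -10.27  23.53] tq [-2.959  0.11  -0.316] tq along tool [ 0.783 -2.873  0.051] w 0.3810287180047537 q7 -1.110585062178949
pos [0.4394 0.1976 0.1244] x [-0.194  0.92  -0.339] z [ 0.071 -0.332 -0.941]
```

Call:
drive_tool:
  series: [-1, -3, 0, -1.5, 0, 0, 0, -1, 0, 0, 0, 0, -0.012, 0, -1, 0, 0, 0, 0, 0, 0]

```text
t: 38.33
eef_pos: [0.4394, 0.1978, 0.1245]
tool_rot: [0.136, 0.619, 0.765, -0.11]
contact_force: [1.2, -3.8, 1.4]
gripper_width: 0.379
```

```bash
python3 -c "
from h import *
cst();feel()"
```

```text
mid bed [ -5.  -76.7  11.3] u.BY,BZ [-0.002 -0.017]
t 38.325 bed mm [ 36.  -76.8  14.5] F bed [ 4.1  0.3 -1.1] axis tilt x.BZ 0.256 x.BY 0.003 w 0.379
t 38.325 F [ 1.16 -3.84  1.42] tq [-0.507 -0.456 -0.113] tq along tool [-0.281 -0.591  0.223] w 0.3788235778854939 q7 -1.111968637441209
pos [0.4394 0.1978 0.1245] x [-0.196  0.918 -0.345] z [ 0.072 -0.337 -0.939]
```

Call:
drive_tool:
  series: [-1, 0, 0, 1, 0, 0, 0, -1, 0, 0, 0, 0, 0, 0]

```text
t: 38.58
eef_pos: [0.4395, 0.1975, 0.124]
tool_rot: [0.136, 0.619, 0.765, -0.11]
contact_force: [0.1, -4.3, 7.6]
gripper_width: 0.377
```

```bash
python3 -c "
from h import *
cst();feel();ambers()"
```

```text
mid bed [ -5.  -76.7  10.7] u.BY,BZ [-0.002 -0.017]
t 38.575 bed mm [ 36.  -76.8  13.9] F bed [ 7.8 -0.8  3.8] axis tilt x.BZ 0.256 x.BY 0.003 w 0.377
t 38.575 F [ 0.09 -4.33  7.57] tq [-0.939 -0.19  -0.147] tq along tool [ 0.06  -0.958  0.134] w 0.3768522760685005 q7 -1.1127116112864108
pos [0.4395 0.1975 0.124 ] x [-0.196  0.918 -0.345] z [ 0.072 -0.337 -0.939]
A [[241.9, 173.0], [407.9, 185.3]] [92.8 75.7 -1.7] 1.7
B [[245.9, 201.2], [388.1, 168.6]] [89.3 -1.2  2.1] 1.1
C [[250.3, 229.7], [370.1, 153.7]] [ 85.2 -76.7   4.7] 2.0
```

C's end now fits the trend of the other two (85/4.7), with light force on ledge and battens. I soften the grip to let it settle, then release and retreat.

Call:
drive_tool:
  series: [-1, 0, 0, 0, 0, 0, 0, -0.15, 0, 0, 0, 0, 0, 0, -0.05, 0, 0, 0, 0, 0, 0, 0.1, 0, 0, 0, 0, 0, 0, 0.2, 0, 0, 0, 0, 0, 0, 0.2, 0, 0, 0, 0, 0, 0, 0.2, 0, 0, -15, 0, 0, 0, 0.2, 0, 0, -35, 0, 0, 0, 0.2, 0, 0, -45, 0, 0, 0, 0.2, 0, 0, -50, 0, 0, 0, 0.2, 0, 0, -50, 0, 0, 0]
  force: 20

```text
t: 40.05
eef_pos: [0.4247, 0.2642, 0.3094]
tool_rot: [0.136, 0.619, 0.766, -0.109]
contact_force: [0.2, 0.8, 0.1]
gripper_width: 0.601
```

```bash
python3 - <<'E'
from h import *
feel();ambers()
t=cam('top');n=t['pixels']
for yc in(76,0,-76):
 for xb in(-65,-40,0,40,70):
  ys=np.arange(-44,45,2); v=np.array([n[tuple(np.round(proj(t,bed(xb/1e3,(yc+y)/1e3,.010))[::-1]).astype(int))].mean() for y in ys])
  hs=np.array([cv2.cvtColor(n[tuple(np.round(proj(t,bed(xb/1e3,(yc+y)/1e3,.010))[::-1]).astype(int))][None,None],cv2.COLOR_BGR2HSV)[0,0] for y in ys])
  m=(v>95)&(hs[:,1]<45) if abs(xb)<=40 else (hs[:,1]<50)&(v>45)
  print(yc,xb,'centre',np.round(ys[m].mean(),1) if m.any() else None,'span',ys[m].min() if m.any() else 0,ys[m].max() if m.any() else 0)
# pot & bystanders vs first picture
a=cv2.imread('top_raw0.png').astype(int);df=(np.abs(a-n.astype(int)).max(2)>45).astype(np.uint8)
df=cv2.morphologyEx(df,cv2.MORPH_OPEN,np.ones((3,3)));_,_,st,ce=cv2.connectedComponentsWithStats(df);print([(np.round(c).tolist(),s[4]) for c,s in zip(ce[1:],st[1:]) if s[4]>25])
E
```

```text
t 40.05 F [0.17 0.78 0.14] tq [0.396 0.066 0.01 ] tq along tool [-0.021  0.401 -0.003] w 0.6008600939946058 q7 -0.9516478218678946
pos [0.4247 0.2642 0.3094] x [-0.197  0.919 -0.343] z [ 0.073 -0.335 -0.939]
A [[242.0, 173.0], [407.8, 185.3]] [92.8 75.6 -1.8] 1.8
B [[245.9, 201.4], [388.1, 168.5]] [89.2 -1.5  2.3] 1.5
C [[250.3, 230.2], [369.9, 153.5]] [ 85.1 -77.8   4.8] 2.2
76 -65 centre 1.0 span -16 18
76 -40 centre 0.0 span -14 14
76 0 centre 0.0 span -14 14
76 40 centre 2.0 span -14 44
76 70 centre 3.0 span -20 44
0 -65 centre 0.0 span -18 18
0 -40 centre 2.0 span -10 14
0 0 centre 5.0 span -14 24
0 40 centre -2.0 span -16 12
0 70 centre 0.0 span -18 18
-76 -65 centre -1.0 span -16 14
-76 -40 centre 2.0 span -12 16
-76 0 centre 2.0 span -14 24
-76 40 centre 0.0 span -14 14
-76 70 centre 0.0 span -18 18
[([305.0, 130.0], np.int32(94)), ([297.0, 129.0], np.int32(38)), ([302.0, 147.0], np.int32(66)), ([306.0, 171.0], np.int32(106)), ([228.0, 178.0], np.int32(252)), ([242.0, 180.0], np.int32(41)), ([209.0, 185.0], np.int32(124)), ([201.0, 194.0], np.int32(35)), ([232.0, 205.0], np.int32(256)), ([439.0, 238.0], np.int32(448)), ([218.0, 208.0], np.int32(26)), ([247.0, 208.0], np.int32(31)), ([157.0, 242.0], np.int32(2113)), ([208.0, 213.0], np.int32(45)), ([201.0, 216.0], np.int32(36)), ([303.0, 219.0], np.int32(141)), ([18.0, 229.0], np.int32(813)), ([214.0, 219.0], np.int32(30)), ([352.0, 226.0], np.int32(160)), ([236.0, 234.0], np.int32(257)), ([48.0, 244.0], np.int32(586)), ([250.0, 237.0], np.int32(30)), ([206.0, 264.0], np.int32(443)), ([38.0, 290.0], np.int32(4200)), ([187.0, 311.0], np.int32(1004)), ([138.0, 357.0], np.int32(7561)), ([251.0, 345.0], np.int32(1694)), ([258.0, 394.0], np.int32(338))]
```

```bash
python3 - <<'E'
from h import *
ambers()
# pot rim edge comparison before/after
a=cv2.imread('top_raw0.png');n=cam('top')['pixels']
f=lambda i:cv2.Canny(i[140:190,280:330],60,150)>0
for dx in(-2,-1,0,1,2): print(dx,[(int((f(a)&np.roll(f(n),(dy,dx),(0,1))).sum())) for dy in(-2,-1,0,1,2)])
print(bot.hand_in())
E
```

```text
A [[242.0, 173.2], [407.9, 185.2]] [92.5 75.4 -1.8] 2.0
B [[245.8, 201.4], [388.1, 168.7]] [88.7 -1.5  1.9] 1.3
C [[250.1, 230.2], [369.8, 153.6]] [ 84.6 -77.9   4.5] 1.4
-2 [145, 124, 112, 130, 133]
-1 [114, 107, 180, 144, 113]
0 [115, 177, 374, 176, 110]
1 [124, 137, 191, 104, 111]
2 [129, 120, 118, 119, 144]
the job is handed in; nothing more can be done
None
```

All three lanterns are in the stand, one to a bay, with the heavy end down, and the job was handed in at about 40 s of the 72 s. I felt the heavy end of each at the lift:
- **lantern_a:** laid in directly.
- **lantern_b:** turned half round above the stand before laying it in.
- **lantern_c:** gripped about 40 mm above mid-length to clear the pot's rim, because the wrist could not tilt far enough to grip it square. Its foot end was the heavy one.

**Last checks:**
- Each lantern pushed back against both the battens and the ledge before release, and none moved between looks.
- The top view shows each centred between its ribs within a few mm.
- The pot's edges match the first picture at zero shift. I compared the whole top view only roughly. I put the differences down to the lanterns, arm and shadows and did not check each one; no other gear showed as shifted.

**What disagreed:**
- The upper ends measure 93, 89 and 85 mm up the slope and −2, +2 and +5 mm in height across the bays. That even trend suggests my estimate of the stand's yaw was a few degrees off, not a bad seat. I did not confirm it, and lanterns a and b may lie slightly skewed within the rib play.
- Lowering lantern_c, the wrist force briefly reached about 54 N (limit 120 N) before I backed off.

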